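# Pack the frozen patties in the clamp carrier and draw up its turnbuckle

### The arm

A 7-joint arm with a two-finger parallel gripper is mounted at the origin on the work surface. World frame = base frame: x ahead of the robot, y to its left, z up, the work surface at z = 0. Lengths are in m, angles in rad, forces in N, time in s.
With the tool pointing down it reaches from about 0.425 to 0.875 m from the base axis. Payload 4.7 kg.
Tool frame: the origin (TCP) lies midway between the tips of the shut fingers; the grasp point (between the pads) lies 19 mm behind it; z points along the fingers, y is the direction in which the jaws open and shut (so a half turn about z gives the same grasp; the last joint's range is limited). The gripper opens to 87 mm and grips with 3 to 60 N. Pads are 19 mm wide; open, the fingers measure 117 mm over their backs; the gripper's body (75 mm by 190 mm) begins 51 mm behind the grasp point.
Start: joints at [1.362, 0.321, -0.07, 1.45, 0.023, 1.371, -0.057], TCP at [0.144, -0.634, 0.223] pointing down, gripper open.
Joint ranges: [-2.86, 2.86], [-0.3, 2.09], [-1.38, 1.24], [0.06, 2.45], [-1.56, 4.7], [0.09, 2.05], [-2.69, 2.69]. Speed limits (rad/s): [2.57, 2.57, 3.14, 3.14, 3.14, 3.14, 3.14].

### API

Orientations are given as a rotation vector (axis times angle).
In Python, from bench import get_state, eyes, job gives the robot as it stands. The module is installed in compiled form; this text tells all that it offers.
- The arm moves only by the shell command python3 -m jog 'ROWS' [FORCE]. ROWS is JSON, a list that holds one entry, the list of rows, each a list of 5 numbers: the opening, from 0 (shut) to 1 (fully open), then the shift along the tool's x, y, z in units of 40 mm (1.0 is 40 mm), then the turn about the tool's z in units of 5 degrees (1.0 is 5 degrees). In form: [[[jaw, dx, dy, dz, turn], ...]]. A call has 1 to 10 rows; each row shifts and turns the commanded pose from where the row before left it, along the tool's axes as they then stand; what a row does not reach is not made up. A row lasts 1/8 s, in which the tool goes at most 62.5 mm and 10.7 degrees, less where a joint would pass 70% of its speed; a pose out of reach is approached as far as the arm can. A call is refused whole if a number of a shift passes 1 or a number of a turn 1, either way. A call with a gripper value outside its range is refused whole. The fingers move at their own pace and stop on an object; FORCE is the grip in N (left out, the last holds). Time passes only in rows, so rows that do not move let the fingers close. It gives the time, the measured TCP pose, the force and the opening at its end, in the units of the state.
- get_state(): the state, without advancing time (a new reading comes with each control period).
- eyes.get_image(name): name is "scene" or "top" or "wrist"; returns (picture, depth): 400x640x3 uint8, red, green, blue; 400x640 float32, m along the optical axis (not along the pixel's ray), 0 where there is no reading.
- eyes.camera_params(name): a dict with "camera_matrix" (3x3 intrinsics, pixels), "pose" (4x4, takes a point from camera to world coordinates); the wrist camera has in their place "mount" (4x4, takes a point from camera to tool coordinates, whose origin is the TCP and whose axes are the flange's). Camera axes: x right, y down, z forward; pixel columns grow to the right and rows downward; lengths in m; the calibration is good to about 2 mm. A picture is of the moment at which its call begins: read the wrist's pose just before it. camera_params takes no time and is no camera call.
- job.close_job(): hands the job in, once; it reports no verdict.
The state is a dict: "time": time; "joint_positions": joint angles; "qd": joint speeds; "joint_torque": joint torques, N m; "position": TCP position; "tool_rot": TCP orientation; "ft_force": force on the tool from outside, world axes, zero at the start; "torque": the same for the moment, N m; "grip_width": opening from 0.0 (shut) to 1.0 (fully open).
Only numpy, scipy, OpenCV 4.12 (cv2) and the standard library are available. Lean on these libraries where they do the work, as an engineer would, in place of code of your own. Each camera call takes 0.05 s, during which the arm holds its last target. There are 200 camera calls.

### The job

Use the spatula to move every frozen patty from the steel rack into the clamp carrier, stacked flat one on another between the green pads, without touching the patties with the gripper itself. Once all are stacked, turn the red turnbuckle sleeve, its upright bar going away from the front stop posts, to draw both cheeks in until both green pads bear on the stack and are pressed about halfway back into their cheeks - gently, never bottoming a pad out, for the patties chip. Leave the spatula lying on its black rest lengthwise, blade down, and leave the bottles, jars, cup and shaker standing where they are.

Things in the scene. Friction and masses are not known exactly. Their poses are not given: they have to be found in the camera images.
- rack: Fixed steel rack, 150 (x) by 356 (y) mm, floor 6 mm thick, its underside centred 30 mm in +x of its origin; its open loading side is -x, towards the robot. Three lanes along x at y = -116, 0, +116 mm, parted by dividers 4 mm thick, 38 mm high. In each lane a patty lies on two runners. A rear fence, 36 mm high, closes the lanes at x = +100 mm.
- runners (a point): Middle of the middle lane, level with the runners' tops, 24 mm above the rack's underside. Runners are 8 mm wide, centred 41 mm either side of each lane's middle: under a patty a channel 74 mm wide and 18 mm high is free, open at the -x end. Nibs 6 mm high stand on the runners' front ends (x = -37 to -43 mm): lift a patty over them.
- patty0: Frozen square patty, brown, rigid, 96 by 96 mm, 14 mm thick, about 0.13 kg, origin at the centre of its underside, z up. Starts flat on the runners in one of the rack's lanes; may be absent (two or three are present). Never to be touched by the gripper.
- patty1: Frozen square patty, brown, rigid, 96 by 96 mm, 14 mm thick, about 0.13 kg, origin at the centre of its underside, z up. Starts flat on the runners in one of the rack's lanes; may be absent (two or three are present). Never to be touched by the gripper.
- patty2: Frozen square patty, brown, rigid, 96 by 96 mm, 14 mm thick, about 0.13 kg, origin at the centre of its underside, z up. Starts flat on the runners in one of the rack's lanes; may be absent (two or three are present). Never to be touched by the gripper.
- carrier: Fixed clamp carrier; origin under its grey base plate (6 mm thick), below the middle of the place for the stack; -x is its loading side, towards the robot. Cheeks (tops 66 mm high, 90 mm long in x) stand along both sides and slide in y. At x = +57 mm is a rear fence, 52 mm high, 88 mm wide.
- posts (a point): Midway between the feet of the two steel stop posts at the loading side: carrier x = -48 mm (the posts' inner faces), on the bed. Posts are 12 mm wide, 66 mm high above the table, centred at y = +-41 mm, 70 mm free between them. Drawing the spatula out between them to -x, they hold the patty back. Three patties stack within the posts' height.
- bed (a point): The centre of the carrier's bed, on top of the base plate.
- sleeve_mid (a point): Middle of the sleeve's axis, which is parallel to carrier y: 112 mm in carrier x from the carrier's origin, 68.5 mm above its underside. The sleeve is 84 mm long, 13 mm in radius. Four tommy bars at its middle, 90 degrees apart, 10 mm thick, reach 49 mm from the axis; at angle 0 the yellow-tipped one stands straight up. Push an upright bar over with shut fingertips, lift, return, push the next.
- turnbuckle (a joint): Angle of the red turnbuckle sleeve, rad. It grows, and both cheeks draw in, as the sleeve's top moves to carrier +x (away from the posts). Each cheek moves 12 mm a turn (3 mm a quarter). Starts between 0 and 2.5, stays where left (friction 0.06 N m), ends at 17. The pads' faces stand 66 mm from the carrier's middle at 0; they touch centred patties at 9.4 and would bottom out at 14.7.
- pad_left (a joint): How far the left (+y) green pad is pressed back into its cheek, m: 0 free, 0.010 bottomed out; spring 1.2 N/mm.
- pad_right (a joint): The same for the right (-y) pad.
- face_left (a point): Centre of the left pad's inner face (pad 82 mm long, 52 mm high), 39.5 mm above the carrier's underside.
- face_right (a point): Centre of the right pad's inner face.
- spatula: Loose spatula, 0.17 kg, origin at the middle of the blade's rear edge, on its underside; +x along the blade, z up. Steel blade 100 mm long (x = 0 to 100), 56 mm wide, 3 mm thick. A thin neck rises back to a level dark wooden handle: x = -110 to -18 mm, 18 mm wide, 45 to 67 mm above the blade's underside. It starts on the rest and stands by itself, blade flat.
- handle (a point): Good place to grip the spatula: on the handle's middle line, 48 mm behind the blade's rear edge, 56 mm above the blade's underside.
- blade (a point): Middle of the blade's upper face.
- rest: Fixed black spatula rest, 244 (its x) by 100 mm, floor 4 mm thick, rim 9 mm high; origin at the centre of its underside. The spatula lies lengthwise in it, its origin near the rest's middle.
- ketchup: Bystander, not to be disturbed: red squeeze bottle, 54 mm across, 150 mm tall; origin at the centre of its underside.
- mustard: Bystander, not to be disturbed: yellow squeeze bottle, 54 mm across, 150 mm tall; origin at the centre of its underside.
- pickles: Bystander, not to be disturbed: green jar, 80 mm across, 100 mm tall; origin at the centre of its underside.
- cup: Bystander, not to be disturbed: paper-white cup, 76 mm across, 85 mm tall; origin at the centre of its underside.
- shaker: Bystander, not to be disturbed: small steel shaker, 36 mm across, 62 mm tall, between the task's things; origin at the centre of its underside.
- spice: Bystander, not to be disturbed: amber spice jar, 48 mm across, 90 mm tall; origin at the centre of its underside.
Mind the look-alikes: they are no part of the job. There is more than one size of the spatula; the job needs the larger.

How it is judged:
By the outcome, as a careful person would: the job done as asked, in the order asked, and still so for the second after the job is handed in, with the robot touching nothing.
Of patty0, patty1, patty2 only 2 to 3 are there at a start; the rules pass over those that are not, and their reading is None.
At some moment in a run one of patty0, patty1, patty2, spatula may be knocked a few centimetres aside while the robot is not near it.
It also fails if it takes over 210 s, if anything falls off the work surface, if the arm or the gripper's body presses on something with over 40 N, if the wrist force passes 120 N, or if a joint passes its speed limit or range.

## Working session

There is one attempt and no reset: what is moved stays moved. The work goes in short steps, Python scripts to look and compute and a shell command to move; the robot and the scene stay as the last step left them, time stands still between calls to the robot, and variables do not carry over. Pictures are saved under pics/ and viewed, about 12 in all and at most 16, crops included, and the job is handed in when it is done.

```bash
mkdir -p pics
cat > h.py <<'E'
import numpy as np, cv2
from bench import get_state, eyes, job
from scipy.spatial.transform import Rotation as R
def snap(n,f):
    s=get_state(); im,d=eyes.get_image(n); p=eyes.camera_params(n)
    K=np.array(p["camera_matrix"])
    if n=="wrist":
        T=np.eye(4);T[:3,:3]=R.from_rotvec(s["tool_rot"]).as_matrix();T[:3,3]=s["position"];P=T@np.array(p["mount"])
    else: P=np.array(p["pose"])
    cv2.imwrite(f"pics/{f}.png",im[:,:,::-1]); np.savez(f"pics/{f}.npz",im=im,d=d,K=K,P=P)
    return im,d,K,P
def load(f):
    z=np.load(f"pics/{f}.npz"); return z["im"],z["d"],z["K"],z["P"]
def cloud(d,K,P):
    v,u=np.mgrid[:d.shape[0],:d.shape[1]]
    c=np.stack([(u-K[0,2])/K[0,0]*d,(v-K[1,2])/K[1,1]*d,d],-1)
    return c@P[:3,:3].T+P[:3,3]
def ray(u,v,K,P,z):
    r=P[:3,:3]@np.linalg.inv(K)@[u,v,1]; return P[:3,3]+r*(z-P[2,3])/r[2]
def rot():
    s=get_state(); return R.from_rotvec(s["tool_rot"]).as_matrix(), np.array(s["position"])
E
python3 - <<'E'
from h import *
s=get_state(); print(s)
print(rot()[0].round(3))
for n in("top","scene"):
    im,d,K,P=snap(n,n+"0"); print(n,K.round(1).tolist(),P.round(3).tolist())
E
```

```text
{'time': 0.0, 'joint_positions': array([ 1.36209004,  0.32181657, -0.07007437,  1.45167357,  0.02259835,
        1.3707878 , -0.05691382]), 'qd': array([ 5.67646345e-04,  9.08598204e-04,  3.64247438e-04, -2.32283959e-05,
       -1.38691987e-04,  1.90411280e-03,  1.10741067e-03]), 'joint_torque': array([-4.18747168e-04, -4.91282558e+01, -4.04196745e-01, -3.12524307e+01,
       -6.38259505e-02,  4.37610783e-02,  1.57180821e-04]), 'position': array([ 0.14345273, -0.63340821,  0.22146632]), 'tool_rot': array([-3.12025555e+00, -3.49061826e-01,  4.86424923e-04]), 'ft_force': array([ 0.13217729, -0.0129986 , -0.00525656]), 'torque': array([ 0.06322207, -0.01816746, -0.01545249]), 'grip_width': 1.003295341345508}
[[ 0.975  0.221 -0.001]
 [ 0.221 -0.975  0.002]
 [-0.    -0.002 -1.   ]]
top [[367.7, 0.0, 320.8], [0.0, 367.7, 200.1], [0.0, 0.0, 1.0]] [[0.031, -0.987, 0.16, 0.327], [-0.999, -0.033, -0.013, 0.009], [0.018, -0.159, -0.987, 1.124], [0.0, 0.0, 0.0, 1.0]]
scene [[436.7, 0.0, 321.6], [0.0, 436.7, 193.2], [0.0, 0.0, 1.0]] [[-0.339, 0.587, -0.735, 1.357], [0.941, 0.202, -0.273, 0.307], [-0.011, -0.784, -0.621, 0.804], [0.0, 0.0, 0.0, 1.0]]
```

View pics/top0.png

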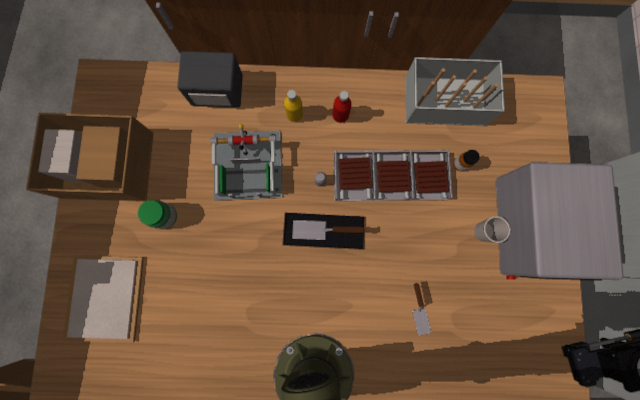

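View pics/scene0.png

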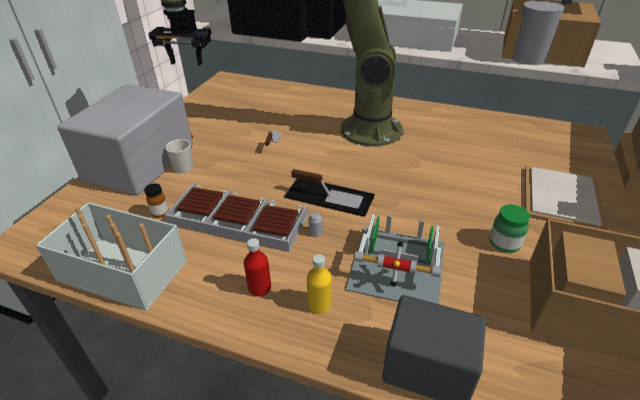

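```bash
python3 - <<'E'
from h import *
im,d,K,P=load("top0"); C=cloud(d,K,P); hsv=cv2.cvtColor(im,cv2.COLOR_RGB2HSV)
for (u,v) in [(393,176),(354,176),(432,176),(310,230),(347,229),(290,245),(321,178),(245,165),(243,140),(240,128),(400,250)]: print((u,v),C[v,u].round(3),im[v,u],hsv[v,u])
def rect(mask,z,name):
    c,_=cv2.findContours(mask.astype(np.uint8),cv2.RETR_EXTERNAL,cv2.CHAIN_APPROX_NONE)
    for k in sorted(c,key=cv2.contourArea)[::-1][:4]:
        if cv2.contourArea(k)<60: continue
        pts=np.array([ray(*p[0],K,P,z)[:2] for p in k],np.float32)
        r=cv2.minAreaRect(pts); print(name,np.round(r[0],4),np.round(r[1],4),round(r[2],2))
roi=np.zeros(d.shape,bool); roi[145:205,330:455]=1
H,S,V=[hsv[:,:,i].astype(int) for i in range(3)]
rect(roi&(S>140)&((H<10)|(H>170)),.038,"patty")
roi[:]=0; roi[205:255,280:370]=1
rect(roi&(V<40),.009,"rest")
rect(roi&(V>100)&(S<80),.007,"blade"); rect(roi&(S>100)&(V>40)&(V<130)&(H<15),.071,"handle")
# cylinder & rack & carrier by height
x,y,z=C[...,0],C[...,1],C[...,2]
def bh(m,name):
    pts=C[m][:,:2].astype(np.float32); r=cv2.minAreaRect(pts); print(name,len(pts),np.round(r[0],4),np.round(r[1],4),round(r[2],2), C[m].mean(0).round(3))
roi[:]=0; roi[160:195,312:331]=1; bh(roi&(z>.05),"shaker")
roi[:]=0; roi[145:205,325:455]=1; bh(roi&(z>.012)&(z<.06),"rack")
roi[:]=0; roi[120:205,205:290]=1; bh(roi&(z>.003)&(z<.15),"carrier"); bh(roi&(z>.055)&(z<.15)&(x<.56),"cheeks")
rect(roi&(S>120)&((H<8)|(H>172))&(V>60),.0815,"sleeve"); rect(roi&(S>120)&(H>45)&(H<90),.0655,"green")
rect(roi&(S>120)&(H>20)&(H<32),.09,"yellow")
E
python3 -c "
import cv2;i=cv2.imread('pics/top0.png');cv2.imwrite('pics/c0.png',cv2.resize(i[115:260,200:470],None,fx=2.95,fy=2.95,interpolation=cv2.INTER_CUBIC))"
```

```text
(393, 176) [ 0.583 -0.222  0.04 ] [54 23 14] [  7 189  54]
(354, 176) [ 0.58  -0.104  0.039] [69 32 21] [  7 177  69]
(432, 176) [ 0.588 -0.342  0.037] [52 22 16] [  5 177  52]
(310, 230) [0.415 0.024 0.006] [133 123 126] [171  19 133]
(347, 229) [ 0.416 -0.083  0.071] [65 37 25] [  9 157  65]
(290, 245) [0.367 0.083 0.011] [76 54 39] [ 12 124  76]
(321, 178) [ 0.566 -0.004  0.056] [132 122 126] [168  19 132]
(245, 165) [0.61  0.233 0.008] [ 99 103 103] [ 90  10 103]
(243, 140) [0.668 0.23  0.079] [120  39  38] [  0 174 120]
(240, 128) [0.695 0.235 0.104] [136 105  53] [ 19 156 136]
(400, 250) [ 0.363 -0.251  0.001] [140 100  65] [ 14 137 140]
patty [ 0.5841 -0.2233] [0.0931 0.0953] 3.63
patty [ 0.5861 -0.3382] [0.093  0.0954] 5.78
patty [ 0.5894 -0.1054] [0.0925 0.0938] 5.19
rest [ 0.4152 -0.0173] [0.2399 0.0968] 88.94
blade [0.4149 0.0182] [0.0547 0.1157] 1.8
handle [ 0.4087 -0.0221] [0.2476 0.0968] 88.88
shaker 104 [ 0.4561 -0.0032] [0.258 0.03 ] 1.27 [ 0.562 -0.001  0.079]
rack 4269 [ 0.59   -0.2177] [0.1502 0.4058] 2.39 [ 0.592 -0.225  0.035]
carrier 4387 [0.6235 0.229 ] [0.2713 0.2633] 2.48 [0.607 0.226 0.025]
cheeks 212 [0.5316 0.2218] [0.1706 0.056 ] 89.73 [0.534 0.232 0.064]
sleeve [0.6667 0.2307] [0.0244 0.0562] 2.1
green [0.5514 0.2847] [0.0845 0.0146] 4.24
```

View pics/c0.png

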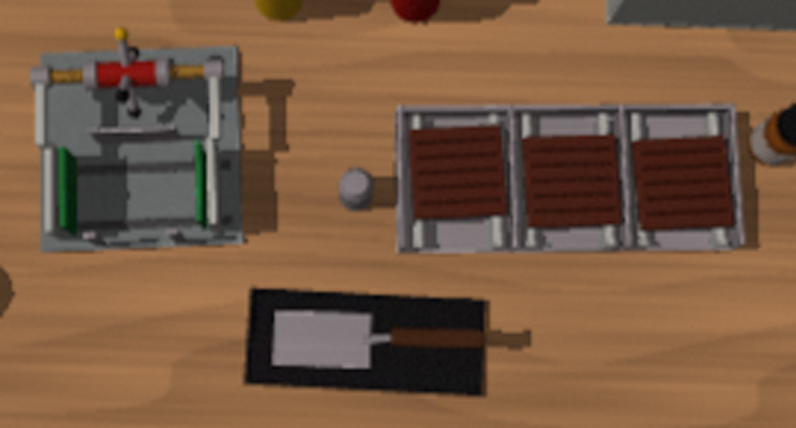

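```bash
python3 -m jog '[[[1,0.75,-0.95,0,0],[1,0.75,-0.95,0,0],[1,0.75,-0.95,0,0],[1,0.75,-0.95,0,0],[1,0.75,-0.95,0,0],[1,0.75,-0.95,0,0],[1,0.75,-0.95,0,0],[1,0.75,-0.95,0,0],[1,0.75,-0.95,0,0],[1,0.75,-0.95,0,0]]]'; python3 -m jog '[[[1,0.75,-0.95,0,0],[1,0.75,-0.95,0,0],[1,0.75,-0.95,0,0],[1,0,0,0,-1],[1,0,0,0,-1],[1,0,0,0,-1],[1,0,0,0,-1],[1,0,0,0,-1],[1,0,0,0,-1],[1,0,0,0,-1]]]';python3 -m jog '[[[1,0,0,0,-1],[1,0,0,0,-1],[1,0,0,0,-1],[1,0,0,0,-1],[1,0,0,0,-1],[1,0,0,0,-1],[1,0,0,0,-1],[1,0,0,0,-1],[1,0,0,0,-0.6],[1,0,0,0,0]]]'
python3 - <<'E'
from h import *
print(rot()); snap("wrist","w1"); print(get_state()["joint_positions"].round(2))
E
```

```text
time: 1.35
position: [0.3525, -0.1955, 0.2223]
tool_rot: [3.122, 0.349, -0.0]
ft_force: [1.6, 0.1, 0.6]
grip_width: 1.001
time: 2.6
position: [0.4145, -0.0659, 0.2222]
tool_rot: [-2.871, -1.276, 0.001]
ft_force: [0.3, 0.2, -0.2]
grip_width: 0.997
time: 3.85
position: [0.4145, -0.0659, 0.2222]
tool_rot: [-2.207, -2.235, 0.001]
ft_force: [0.2, 0.4, -0.4]
grip_width: 1.0
(array([[-1.28665132e-02,  9.99917015e-01, -6.45190774e-04],
       [ 9.99917222e-01,  1.28665405e-02,  3.80819360e-05],
       [ 4.63801489e-05, -6.44647384e-04, -9.99999791e-01]]), array([ 0.41450573, -0.06590558,  0.22222782]))
[ 0.73 -0.18 -0.56  1.96 -0.1   1.34  0.21]
```

View pics/w1.png

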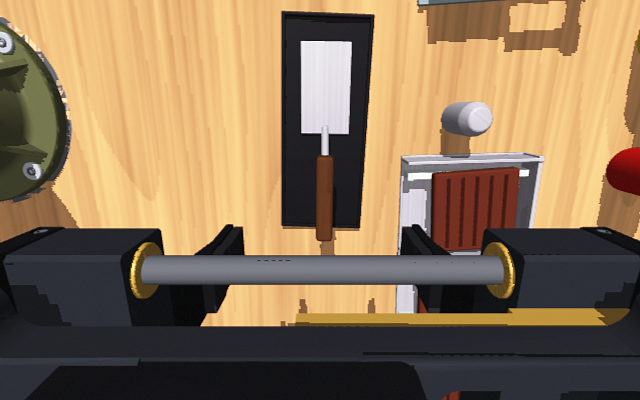

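Run:
```python
from h import *
im,d,K,P=load("w1")
for p in [(301,41),(350,41),(349,133),(303,133)]: print(p,ray(*p,K,P,.007).round(4))
for p in [(317,155),(333,155),(317,240),(333,240)]: print(p,ray(*p,K,P,.071).round(4))
C=cloud(d,K,P); print(C[200,325],C[90,325],C[100,293])
```

```text
(301, 41) [0.3892 0.0769 0.007 ]
(350, 41) [0.4427 0.0775 0.007 ]
(349, 133) [ 0.445  -0.0213  0.007 ]
(303, 133) [ 0.391 -0.022  0.007]
(317, 155) [ 0.4087 -0.0386  0.071 ]
(333, 155) [ 0.4246 -0.0384  0.071 ]
(317, 240) [ 0.4095 -0.1295  0.071 ]
(333, 240) [ 0.4266 -0.1293  0.071 ]
[ 0.41737664 -0.08549593  0.06924999] [0.41615199 0.0263605  0.00643557] [0.3794505  0.01508935 0.00386285]
```

```bash
python3 -m jog '[[[1,0.32,0.08,0.5,-0.1],[1,0,0,1,0],[1,0,0,1,0],[1,0,0,1,0],[1,0,0,0.5,0],[1,0,0,0.5,0],[1,0,0,0,0],[0,0,0,0,0],[0,0,0,0,0],[0,0,0,0,0]]]' 60; python3 -m jog '[[[0,0,0,0,0],[0,0,0,0,0],[0,0,0,-0.5,0],[0,0,0,-0.5,0],[0,0,0,-0.5,0],[0,0,0,-0.5,0],[0,0,0,-0.5,0],[0,0,0,0,0]]]'
python3 - <<'E'
from h import *
print(rot()); snap("wrist","w2"); print(get_state()["joint_positions"].round(2))
E
```

```text
time: 5.15
position: [0.4184, -0.0534, 0.0432]
tool_rot: [2.196, 2.245, 0.001]
ft_force: [-0.4, -0.3, -0.5]
grip_width: 0.739
time: 6.15
position: [0.419, -0.0534, 0.1437]
tool_rot: [2.195, 2.244, 0.002]
ft_force: [0.4, 0.3, 0.4]
grip_width: 0.007
(array([[-0.02196626,  0.99975435,  0.00295484],
       [ 0.99975785,  0.02197004, -0.00125098],
       [-0.00131559,  0.00292665, -0.99999485]]), array([ 0.41895814, -0.05338004,  0.1437277 ]))
[ 0.72 -0.11 -0.61  2.07 -0.07  1.16  0.16]
```

View pics/w2.png

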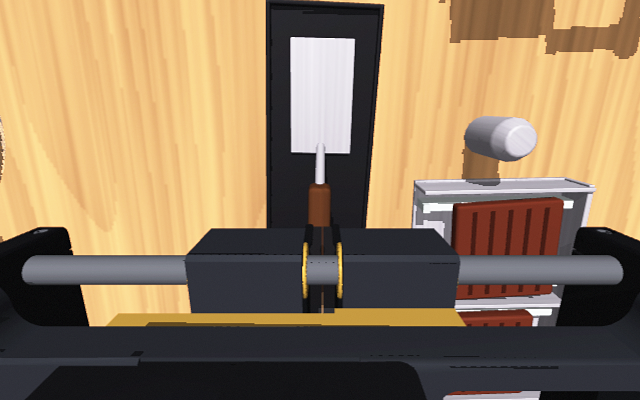

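```bash
python3 - <<'E'
from h import *
im,d,K,P=load("w2")
for p in [(290,37),(354,38),(351,154),(291,153)]: print(p,ray(*p,K,P,.007).round(4))
E
python3 -m jog '[[[1,0,0,0,0],[1,0,0,0,0],[1,0,0,0,0],[1,0,0,0,0],[1,0,0,0,0],[1,0,0,0,0],[1,0,0,0,0]]]'
```

```text
(290, 37) [0.3886 0.0771 0.007 ]
(354, 38) [0.4438 0.0775 0.007 ]
(351, 154) [ 0.4458 -0.0227  0.007 ]
(291, 153) [ 0.3891 -0.0229  0.007 ]
time: 7.08
position: [0.4178, -0.0532, 0.1425]
tool_rot: [2.197, 2.246, -0.0]
ft_force: [0.1, 0.1, -0.2]
grip_width: 0.719
```

```bash
python3 -m jog '[[[0.7,0,0,0.6,0],[0.7,0,0,0.6,0],[0.7,0,0,0.6,0],[0.7,0,0,0.4,0],[0.7,0,0,0.33,0],[0,0,0,0,0],[0,0,0,0,0],[0,0,0,0,0],[0,0,0,0,0],[0,0,0,0,0]]]' 60; python3 -m jog '[[[0,0,0,0,0],[0,0,0,0,0],[0,0,0,0,0],[0,0,0,0,0],[0,0,0,0,0],[0,0,0,0,0],[0,0,0,0,0]]]'
```

```text
time: 8.32
position: [0.4179, -0.0532, 0.0415]
tool_rot: [2.197, 2.245, -0.0]
ft_force: [-0.9, -0.5, 1.4]
grip_width: 0.215
time: 9.2
position: [0.4179, -0.0533, 0.0415]
tool_rot: [2.197, 2.245, -0.0]
ft_force: [-0.7, -0.9, 3.4]
grip_width: 0.198
```

```bash
python3 - <<'E'
from h import *
im,d,K,P=load("top0"); C=cloud(d,K,P); x,y,z=C[...,0],C[...,1],C[...,2]
m=(z>.013)&(z<.055)&(y<-.025)&(y>-.425)&(x>.49)&(x<.70); 
n,l=cv2.connectedComponents(m.astype(np.uint8)); k=np.argmax(np.bincount(l[m])); m=l==k
c,_=cv2.findContours(m.astype(np.uint8),0,1); 
r=cv2.minAreaRect(np.vstack(c)); print(r, cv2.boxPoints(r))
for p in cv2.boxPoints(r): print(p,ray(*p,K,P,.036).round(4))
hsv=cv2.cvtColor(im,cv2.COLOR_RGB2HSV);H,S,V=[hsv[:,:,i].astype(int) for i in range(3)]
M=m&(S>140)&((H<10)|(H>170)); c,_=cv2.findContours(M.astype(np.uint8),0,1)
for k in c:
  if cv2.contourArea(k)>300:
    b=cv2.boxPoints(cv2.minAreaRect(k)); print([ray(*p,K,P,.038)[:2].round(3).tolist() for p in b])
E
python3 -m jog '[[[0,0,0,-0.4,0],[0,0,0,-0.5,0],[0,0,0,-0.5,0],[0,0,0,-0.5,0],[0,0,0,-0.5,0],[0,0,0,0,0]]]'
```

```text
((392.4600524902344, 174.98709106445312), (49.00693130493164, 116.8095703125), 89.49296569824219) [[333.84073 151.00143]
 [450.64572 149.96774]
 [451.07938 198.97275]
 [334.27438 200.00644]]
[333.84073 151.00143] [ 0.6567 -0.0407  0.036 ]
[450.64572 149.96774] [ 0.6729 -0.4011  0.036 ]
[451.07938 198.97275] [ 0.5195 -0.3984  0.036 ]
[334.27438 200.00644] [ 0.5046 -0.0458  0.036 ]
[[0.627, -0.286], [0.64, -0.382], [0.545, -0.389], [0.532, -0.295]]
[[0.626, -0.173], [0.635, -0.269], [0.542, -0.273], [0.533, -0.178]]
[[0.631, -0.055], [0.64, -0.15], [0.548, -0.156], [0.539, -0.063]]
time: 9.95
position: [0.4189, -0.053, 0.1389]
tool_rot: [2.194, 2.244, 0.002]
ft_force: [0.4, 0.5, -2.4]
grip_width: 0.203
```

```bash
python3 -m jog '[[[0,-0.88,-0.15,0,0],[0,-0.88,-0.15,0,0],[0,-0.88,-0.15,0,0],[0,-0.88,-0.15,0,0],[0,-0.88,-0.15,0,0],[0,0,0,0,0.75],[0,0,0,0,1],[0,0,0,0,1],[0,0,0,0,1],[0,0,0,0,1]]]';python3 -m jog '[[[0,0,0,0,1],[0,0,0,0,1],[0,0,0,0,1],[0,0,0,0,1],[0,0,0,0,1],[0,0,0,0,1],[0,0,0,0,1],[0,0,0,0,1],[0,0,0,0,1],[0,0,0,0,1]]]';python3 -m jog '[[[0,0,0,0,1],[0,0,0,0,1],[0,0,0,0,1],[0,0,0,0,0],[0,0,0,0,0]]]'
cat >> h.py <<'E'
def blade():
    "blade corners from wrist picture seen as in tool frame"
    pass
E
python3 - <<'E'
from h import *
print(rot()); snap("wrist","w3"); print(get_state()["joint_positions"].round(2))
E
```

```text
time: 11.2
position: [0.3911, -0.2291, 0.1362]
tool_rot: [-2.613, -1.741, 0.001]
ft_force: [0.1, 0.8, -1.7]
grip_width: 0.202
time: 12.45
position: [0.391, -0.229, 0.1362]
tool_rot: [-3.104, -0.474, 0.002]
ft_force: [0.4, 0.4, -1.0]
grip_width: 0.197
time: 13.08
position: [0.3914, -0.2294, 0.1368]
tool_rot: [-3.14, -0.071, 0.001]
ft_force: [-0.3, 0.4, -1.6]
grip_width: 0.199
(array([[ 9.98965757e-01,  4.54612106e-02, -8.33834961e-04],
       [ 4.54618083e-02, -9.98965824e-01,  7.12356569e-04],
       [-8.00588037e-04, -7.49527464e-04, -9.99999399e-01]]), array([ 0.39139011, -0.22941112,  0.13679404]))
[ 0.91 -0.02 -0.43  2.01 -0.01  1.15 -1.04]
```

View pics/w3.png

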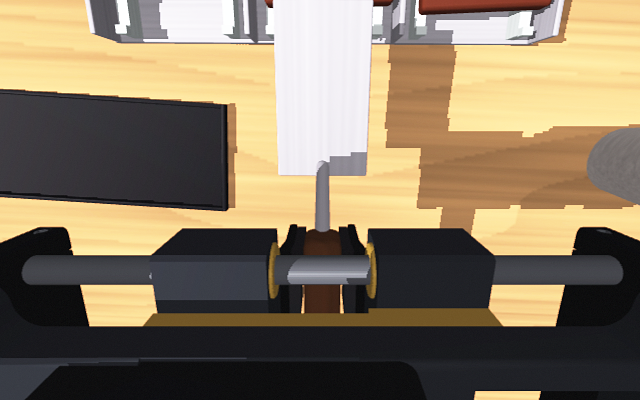

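```bash
cat >> h.py <<'E'
def bladefit(f,tcp,Rm,dz=.05):
    im,d,K,P=load(f); C=cloud(d,K,P); T=(C-tcp)@Rm
    m=(abs(T[...,2]-.036)<.012)&(abs(T[...,1])<.045)&(T[...,0]>.034)&(T[...,0]<.14)&(d>0)&(im.max(2)>100)&(np.ptp(im.astype(int),axis=2)<40)
    Q=T[m]; A=np.c_[Q[:,:2],np.ones(len(Q))]; k=np.linalg.lstsq(A,Q[:,2],rcond=None)[0]
    out=[]
    for v in range(0,d.shape[0],10):
        r=T[v][m[v]]
        if len(r)>20: out.append((r[:,0].mean(),r[:,1].min(),r[:,1].max()))
    return k,len(Q),np.round(out,4)
E
python3 - <<'E'
from h import *
Rm,t=rot(); k,n,o=bladefit("w3",t,Rm); print(k,n); print(o)
im,d,K,P=load("w3"); C=cloud(d,K,P)
print(C[10:44:4,100:560:10][...,2].round(3)); print(C[5,100:560:10,1].round(3))
E
```

```text
[0.00830958 0.00111626 0.03466826] 15962
[[ 0.1295 -0.0268  0.0277]
 [ 0.1245 -0.0269  0.0284]
 [ 0.1195 -0.0272  0.028 ]
 [ 0.1144 -0.0274  0.0283]
 [ 0.1092 -0.027   0.0278]
 [ 0.1039 -0.0272  0.0276]
 [ 0.0986 -0.0273  0.0278]
 [ 0.0932 -0.0269  0.0273]
 [ 0.0877 -0.0271  0.0275]
 [ 0.0821 -0.0276  0.0277]
 [ 0.0764 -0.0271  0.0274]
 [ 0.0706 -0.0273  0.0277]
 [ 0.0648 -0.0273  0.0273]
 [ 0.0588 -0.0269  0.0273]
 [ 0.0528 -0.0274  0.0276]
 [ 0.0466 -0.0275  0.0272]
 [ 0.0404 -0.0272  0.0269]
 [ 0.0345 -0.0253  0.0264]]
[[ 0.028  0.013  0.298  0.02   0.007  0.005  0.298  0.005  0.006  0.007
   0.006  0.004  0.005  0.023  0.006  0.034  0.005  0.023  0.102  0.1
   0.102  0.102  0.101  0.1    0.101  0.103  0.102  0.101  0.024  0.006
   0.036  0.005  0.03   0.036  0.035  0.035  0.034  0.031  0.032  0.03
   0.029  0.027  0.028  0.024  0.016  0.029]
 [ 0.028  0.018  0.024  0.021  0.006  0.006  0.004  0.005  0.006  0.005
   0.005  0.005  0.005  0.023  0.007  0.033  0.005  0.024  0.101  0.102
   0.1    0.102  0.102  0.102  0.102  0.102  0.298  0.101  0.024  0.006
   0.037  0.004  0.023  0.
[... 2046 characters left out ...]
04  0.011  0.006  0.008  0.022 -0.001]
 [-0.001 -0.001  0.005  0.004  0.005  0.006  0.004  0.005  0.007  0.006
   0.004  0.005  0.004  0.005  0.005  0.006  0.006  0.005  0.101  0.102
   0.1    0.101  0.102  0.101  0.102  0.103  0.101  0.101  0.005  0.005
   0.005  0.005  0.007  0.005  0.005  0.006  0.005  0.005  0.005  0.006
   0.005  0.006  0.006  0.01  -0.001 -0.001]]
[-0.054 -0.053 -0.066 -0.072 -0.072 -0.081 -0.089 -0.097 -0.106 -0.113
 -0.121 -0.13  -0.138 -0.152 -0.155 -0.169 -0.171 -0.184 -0.2   -0.206
 -0.211 -0.217 -0.223 -0.228 -0.234 -0.239 -0.245 -0.25  -0.267 -0.279
 -0.28  -0.295 -0.296 -0.302 -0.309 -0.317 -0.324 -0.332 -0.339 -0.346
 -0.354 -0.361 -0.368 -0.376 -0.384 -0.396]
```

```bash
python3 -m jog '[[[0,0,0,0.5,0],[0,0,0,0.5,0],[0,0,0,0.5,0],[0,0,0,0.4,0],[0,0,0,0.22,0],[0,0,0,0,0]]]'
python3 - <<'E'
from h import *
Rm,t=rot(); print(t); k,n,o=bladefit("w3",t,Rm)
p=np.array([.5584,-.2228]);a=np.radians(2.5);e=np.array([[np.cos(a),np.sin(a)],[-np.sin(a),np.cos(a)]])
print("rackframe tcp",e@(t[:2]-p), "yaw",np.degrees(np.arctan2(Rm[1,0],Rm[0,0])))
E
```

```text
time: 13.88
position: [0.3915, -0.2296, 0.0521]
tool_rot: [-3.14, -0.069, 0.001]
ft_force: [0.7, -1.1, -2.2]
grip_width: 0.201
[ 0.39147089 -0.22955816  0.0521111 ]
rackframe tcp [-0.16706502  0.00052962] yaw 2.529574376305855
```

```bash
python3 -m jog '[[[0,0.4,0,0,0],[0,0.4,0,0,0],[0,0.4,0,0,0],[0,0.4,0,0,0],[0,0.4,0,0,0],[0,0.4,0,0,0],[0,0.3,0,0,0],[0,0.1,0,0,0],[0,0,0,0,0]]]'; python3 -m jog '[[[0,0,0,-0.15,0],[0,0,0,-0.15,0],[0,0,0,-0.15,0],[0,0,0,-0.2,0],[0,0,0,-0.2,0],[0,0,0,-0.3,0],[0,0,0,-0.3,0],[0,0,0,-0.3,0],[0,0,0,-0.3,0],[0,0,0,0,0]]]'
python3 - <<'E'
from h import *
print(rot()); snap("wrist","w4");snap("top","t4")
E
```

```text
time: 15.0
position: [0.5035, -0.2248, 0.0524]
tool_rot: [-3.141, -0.069, 0.001]
ft_force: [-0.1, -0.1, -0.8]
grip_width: 0.202
time: 16.25
position: [0.5045, -0.2253, 0.1359]
tool_rot: [3.139, 0.069, 0.003]
ft_force: [-0.1, -0.4, -3.1]
grip_width: 0.204
(array([[ 0.99904085,  0.04373256,  0.00220014],
       [ 0.04373549, -0.9990423 , -0.00129902],
       [ 0.00214122,  0.001394  , -0.99999674]]), array([ 0.50446161, -0.22525365,  0.13593399]))
```

View pics/w4.png

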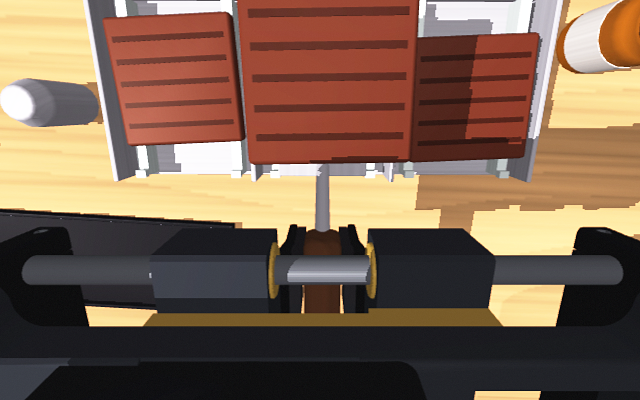

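Run:
```python
from h import *
Rm,t=rot(); im,d,K,P=load("w4")
for p in [(250,163),(411,161)]: print("patty front tool",((ray(*p,K,P,.1145)-t)@Rm).round(4))
C=cloud(d,K,P); T=(C-t)@Rm; print("patty top tool z",T[60,330].round(4),T[130,330].round(4),T[100,270].round(4),T[100,390].round(4))
im,d,K,P=load("top0"); C=cloud(d,K,P); hsv=cv2.cvtColor(im,cv2.COLOR_RGB2HSV);H,S,V=[hsv[:,:,i].astype(int) for i in range(3)]
for p in [(42,48),(240,45),(243,246),(42,248)]: print("plate",ray(200+p[0]/2.95,115+p[1]/2.95,K,P,.006).round(4))
roi=np.zeros(d.shape,bool); roi[120:205,205:290]=1
def show(m,z,n):
    c,_=cv2.findContours(m.astype(np.uint8),0,1)
    for k in c:
        if cv2.contourArea(k)>15:
            r=cv2.minAreaRect(k); print(n,[ray(*p,K,P,z)[:2].round(4).tolist() for p in cv2.boxPoints(r)],C[m].max(0).round(3))
show(roi&(S>120)&(H>45)&(H<90),.0655,"green"); show(roi&(S>120)&((H<8)|(H>172))&(V>60),.0785,"sleeve")
m=roi&(C[...,2]>.055)&(C[...,2]<.072)&(C[...,0]<.53); print(np.c_[C[m],np.argwhere(m)][:60:2].round(3))
im,d,K,P=load("scene0"); C=cloud(d,K,P);hsv=cv2.cvtColor(im,cv2.COLOR_RGB2HSV);H,S,V=[hsv[:,:,i].astype(int) for i in range(3)]
roi[:]=0;roi[205:300,345:450]=1
show(roi&(S>120)&((H<8)|(H>172))&(V>60),.0785,"sleeve sc")
m=roi&(S>120)&((H<8)|(H>172))&(V>60); print(C[m].mean(0))
i=cv2.imread('pics/scene0.png');a=cv2.resize(i[205:305,340:450],None,fx=4,fy=4,interpolation=cv2.INTER_CUBIC)
i=cv2.imread('pics/top0.png');b=cv2.resize(i[120:205,205:290],(400,400),interpolation=cv2.INTER_CUBIC); cv2.imwrite('pics/c1.png',np.hstack([a[:400],b]) if a.shape[0]==400 else a)
```

```text
patty front tool [ 0.0419 -0.0415  0.0199]
patty front tool [0.043  0.0526 0.02  ]
patty top tool z [0.0977 0.0049 0.0192] [0.0608 0.0051 0.0196] [ 0.0772 -0.0283  0.02  ] [0.0772 0.0387 0.0213]
plate [0.7167 0.3374 0.006 ]
plate [0.7279 0.1261 0.006 ]
plate [0.5092 0.1125 0.006 ]
plate [0.5001 0.3208 0.006 ]
green [[0.593, 0.2951], [0.5935, 0.2804], [0.5098, 0.2744], [0.5093, 0.2889]] [0.604 0.295 0.068]
green [[0.6038, 0.1603], [0.6041, 0.1514], [0.52, 0.147], [0.5197, 0.1557]] [0.604 0.295 0.068]
sleeve [[0.6789, 0.2599], [0.6809, 0.2041], [0.6564, 0.2026], [0.6544, 0.2583]] [0.682 0.262 1.124]
[[5.29e-01 3.04e-01 6.90e-02 1.86e+02 2.15e+02]
 [5.30e-01 2.90e-01 6.60e-02 1.86e+02 2.20e+02]
 [5.26e-01 3.02e-01 6.70e-02 1.87e+02 2.16e+02]
 [5.28e-01 2.98e-01 5.70e-02 1.87e+02 2.18e+02]
 [5.27e-01 2.88e-01 6.40e-02 1.87e+02 2.21e+02]
 [5.24e-01 3.04e-01 6.60e-02 1.88e+02 2.15e+02]
 [5.24e-01 2.99e-01 6.60e-02 1.88e+02 2.17e+02]
 [5.24e-01 2.87e-01 6.50e-02 1.88e+02 2.21e+02]
 [5.30e-01 1.57e-01 6.10e-02 1.88e+02 2.66e+02]
 [5.30e-01 1.51e-01 6.10e-02 1.88e+02 2.68e+02]
 [5.28e-01 1.41
[... 383 characters left out ...]
4e-01 6.50e-02 1.90e+02 2.15e+02]
 [5.18e-01 2.98e-01 6.60e-02 1.90e+02 2.17e+02]
 [5.18e-01 2.90e-01 6.50e-02 1.90e+02 2.20e+02]
 [5.20e-01 2.86e-01 5.90e-02 1.90e+02 2.22e+02]
 [5.24e-01 1.51e-01 6.00e-02 1.90e+02 2.68e+02]
 [5.24e-01 1.42e-01 6.20e-02 1.90e+02 2.71e+02]
 [5.15e-01 3.04e-01 6.30e-02 1.91e+02 2.15e+02]
 [5.14e-01 2.97e-01 7.00e-02 1.91e+02 2.17e+02]
 [5.15e-01 2.89e-01 6.50e-02 1.91e+02 2.20e+02]
 [5.17e-01 2.86e-01 5.70e-02 1.91e+02 2.22e+02]
 [5.21e-01 1.39e-01 6.10e-02 1.91e+02 2.72e+02]
 [5.12e-01 3.04e-01 6.40e-02 1.92e+02 2.15e+02]]
sleeve sc [[0.6991, 0.2023], [0.6653, 0.1991], [0.6616, 0.2592], [0.6951, 0.2608]] [0.691 0.26  0.084]
[0.67760166 0.23042533 0.0754392 ]
```

View pics/c1.png

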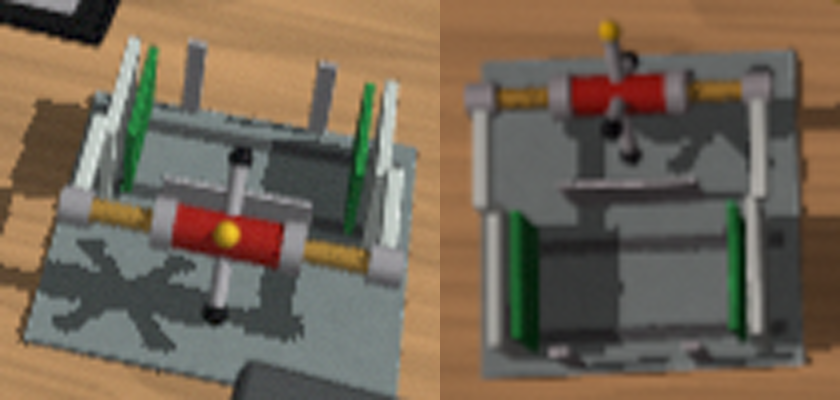

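Run:
```python
from h import *
_,_,K,P=load("top0"); _,_,K2,P2=load("scene0")
def tri(a,b):
    A=[];B=[]
    for (u,v),k,p in((a,K,P),(b,K2,P2)):
        r=p[:3,:3]@np.linalg.inv(k)@[u,v,1]; r/=np.linalg.norm(r); M=np.eye(3)-np.outer(r,r); A.append(M);B.append(M@p[:3,3])
    return np.linalg.solve(sum(A),sum(B)).round(4)
t=lambda u,v:(205+(u-440)*.2125,120+v*.2125); s=lambda u,v:(340+u/4,205+v/4)
print("postL",tri(t(560,352),s(322,68)),ray(*t(560,352),K,P,.066).round(4),ray(*s(322,68),K2,P2,.066).round(4))
print("postR",tri(t(697,350),s(195,45)),ray(*t(697,350),K,P,.066).round(4),ray(*s(195,45),K2,P2,.066).round(4))
print("postL?",ray(*s(322,68),K2,P2,.066).round(4))
print("yellow",tri(t(610,30),s(227,234)))
print("fence L,R",ray(*t(565,185),K,P,.052).round(4),ray(*t(697,182),K,P,.052).round(4))
```

```text
postL [0.506  0.2576 0.061 ] [0.5049 0.258  0.066 ] [0.5124 0.2565 0.066 ]
postR [0.51   0.1751 0.0596] [0.509  0.1737 0.066 ] [0.5171 0.1767 0.066 ]
postL? [0.5124 0.2565 0.066 ]
yellow [0.7013 0.2334 0.1006]
fence L,R [0.615  0.2656 0.052 ] [0.62  0.182 0.052]
```

```bash
python3 -m jog '[[[0,-0.05,-0.2,0,-0.14],[0,-0.05,-0.4,0,0],[0,-0.05,-0.6,0,0],[0,-0.05,-0.8,0,0],[0,-0.05,-0.8,0,0],[0,-0.04,-0.8,0,0],[0,0,-0.8,0,0],[0,0,-0.8,0,0],[0,0,-0.8,0,0],[0,0,-0.8,0,0]]]'; python3 -m jog '[[[0,0,-0.8,0,0],[0,0,-0.8,0,0],[0,0,-0.8,0,0],[0,0,-0.7,0,0],[0,0,-0.6,0,0],[0,0,-0.4,0,0],[0,0,-0.2,0,0],[0,0,0,0,0],[0,0,0,0,0]]]'
cat >> h.py <<'E'
O=np.array([.560,.221]); YAW=np.radians(3.2)
def car(p):
    c,s=np.cos(YAW),np.sin(YAW); return np.array([[c,s],[-s,c]])@(np.asarray(p)[:2]-O)
E
python3 - <<'E'
from h import *
Rm,t=rot(); print(t,car(t),np.degrees(np.arctan2(Rm[1,0],Rm[0,0])));snap("wrist","w5"); snap("top","t5")
E
```

```text
time: 17.6
position: [0.4757, 0.0489, 0.1345]
tool_rot: [3.14, 0.091, -0.0]
ft_force: [-0.2, -0.4, -4.1]
grip_width: 0.198
time: 18.73
position: [0.4671, 0.2171, 0.1344]
tool_rot: [3.14, 0.087, -0.0]
ft_force: [-0.2, 0.5, -2.3]
grip_width: 0.2
[0.46713481 0.21708768 0.13440628] [-0.09293879  0.00127765] 3.1732412428763404
```

View pics/w5.png

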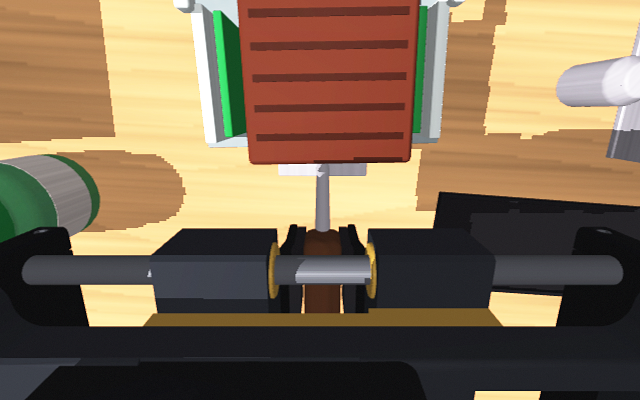

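Run:
```python
from h import *
Rm,t=rot(); im,d,K,P=load("w5")
for n,p in dict(cl_front_out=(207,147),cl_front_in=(222,146),cr_front_out=(440,143),cr_front_in=(426,143),padL=(228,136),padR=(417,136)).items(): 
    w=ray(*p,K,P,.066); print(n,w.round(4),car(w).round(4))
for p in [(250,163),(411,161)]: print("patty",((ray(*p,K,P,.114)-t)@Rm).round(4))
C=cloud(d,K,P); 
for v in (130,138): print([(u,C[v,u].round(3).tolist()) for u in range(200,246,4)]); print([(u,C[v,u].round(3).tolist()) for u in range(412,446,4)])
```

```text
cl_front_out [0.5071 0.3027 0.066 ] [-0.0483  0.0846]
cl_front_in [0.5084 0.2918 0.066 ] [-0.0476  0.0736]
cr_front_out [0.5192 0.1345 0.066 ] [-0.0455 -0.0841]
cr_front_in [0.5187 0.1446 0.066 ] [-0.0455 -0.074 ]
padL [0.5158 0.2873 0.066 ] [-0.0404  0.0687]
padR [0.5233 0.1518 0.066 ] [-0.0405 -0.0671]
patty [ 0.0408 -0.042   0.0204]
patty [0.042  0.0516 0.0205]
[(200, [0.513, 0.332, -0.001]), (204, [0.513, 0.328, -0.0]), (208, [0.519, 0.302, 0.066]), (212, [0.52, 0.298, 0.067]), (216, [0.52, 0.296, 0.066]), (220, [0.519, 0.296, 0.055]), (224, [0.518, 0.296, 0.045]), (228, [0.52, 0.287, 0.065]), (232, [0.52, 0.285, 0.064]), (236, [0.52, 0.284, 0.057]), (240, [0.519, 0.284, 0.044]), (244, [0.518, 0.284, 0.033])]
[(412, [0.53, 0.169, 0.112]), (416, [0.527, 0.153, 0.065]), (420, [0.527, 0.149, 0.063]), (424, [0.527, 0.143, 0.053]), (428, [0.528, 0.144, 0.063]), (432, [0.528, 0.142, 0.066]), (436, [0.528, 0.139, 0.067]), (440, [0.528, 0.136, 0.066]), (444, [0.526, 0.107, -0.002])]
[(200, [0.506, 0.332, 0.0]), (204, [0.506, 0.329, -0.001]), (208, [0.514, 0.302, 0.067]), (212, [0.514, 0.299, 0.067]), (216, [0.514, 0.296, 0.066]), (220, [0.513, 0.296, 0.058]), (224, [0.512, 0.296, 0.048]), (228, [0.511, 0.296, 0.036]), (232, [0.508, 0.301, 0.007]), (236, [0.508, 0.298, 0.006]), (240, [0.509, 0.294, 0.006]), (244, [0.509, 0.29, 0.006])]
[(412, [0.525, 0.168, 0.111]), (416, [0.518, 0.135, 0.007]), (420, [0.518, 0.131, 0.006]), (424, [0.518, 0.127, 0.005]), (428, [0.518, 0.123, 0.006]), (432, [0.518, 0.12, 0.005]), (436, [0.518, 0.116, 0.005]), (440, [0.518, 0.11, -0.001]), (444, [0.518, 0.107, 0.0])]
```

```bash
sed -i 's/\.560,\.221/.559,.221/' h.py; python3 -m jog '[[[0,0.16,0,0,0],[0,0,0,0.2,0],[0,0,0,0.4,0],[0,0,0,0.4,0],[0,0,0,0.4,0],[0,0,0,0.4,0],[0,0,0,0.25,0],[0,0,0,0.13,0],[0,0,0,0,0]]]'; python3 -m jog '[[[0,0,0,0.03,0],[0,0,0,0,0]]]';python3 -m jog '[[[0,0,0,0.03,0],[0,0,0,0,0]]]'
python3 - <<'E'
from h import *
Rm,t=rot(); print(t,car(t))
E
```

```text
time: 19.95
position: [0.4735, 0.2182, 0.0471]
tool_rot: [3.14, 0.088, -0.001]
ft_force: [-0.5, 0.7, -2.9]
grip_width: 0.2
time: 20.2
position: [0.4739, 0.2183, 0.0465]
tool_rot: [3.14, 0.088, 0.001]
ft_force: [0.1, 0.6, -2.8]
grip_width: 0.196
time: 20.45
position: [0.4736, 0.2181, 0.0449]
tool_rot: [3.14, 0.088, 0.0]
ft_force: [-0.4, -0.2, -2.3]
grip_width: 0.199
[0.47362807 0.21807985 0.0449082 ] [-0.08540182  0.00184999]
```

```bash
python3 -m jog '[[[0,-0.2,0,0,0],[0,-0.3,0,0,0],[0,-0.3,0,0,0],[0,-0.3,0,0,0],[0,-0.3,0,0,0],[0,-0.3,0,0,0],[0,-0.3,0,0,0],[0,-0.3,0,0,0],[0,-0.3,0,0,0],[0,-0.15,0,0,0]]]'; python3 -m jog '[[[0,0,0,-0.4,0],[0,0,0,-0.8,0],[0,0,0,-0.8,0],[0,0,0,-0.4,0],[0,0,0,0,0]]]'
python3 - <<'E'
from h import *
Rm,t=rot(); print(t,car(t),np.degrees(np.arctan2(Rm[1,0],Rm[0,0])));snap("wrist","w6"); im,d,K,P=snap("top","t6")
k,n,o=bladefit("w6",t,Rm); print(k,n,o[::4])
a=cv2.resize(im[120:260,205:290,::-1],None,fx=4,fy=4); b=cv2.imread("pics/w6.png"); cv2.imwrite("pics/c2.png",np.hstack([a[:400],cv2.resize(b,(440,275))[:400] if 0 else cv2.copyMakeBorder(cv2.resize(b,(440,275)),0,125,0,0,0)]))
E
```

```text
time: 21.7
position: [0.363, 0.2118, 0.0449]
tool_rot: [3.14, 0.089, 0.0]
ft_force: [1.4, 0.3, -2.5]
grip_width: 0.203
time: 22.32
position: [0.3649, 0.2123, 0.1421]
tool_rot: [-3.14, -0.088, -0.005]
ft_force: [-1.0, -0.0, -2.0]
grip_width: 0.199
[0.36488644 0.21232654 0.14211443] [-0.19429506  0.00217577] 3.1962269156374954
[0.00772094 0.00047137 0.034573  ] 15945 [[ 0.1295 -0.0265  0.0285]
 [ 0.1092 -0.0267  0.028 ]
 [ 0.0877 -0.027   0.0277]
 [ 0.0648 -0.0273  0.0273]
 [ 0.0404 -0.0267  0.0276]]
```

View pics/c2.png

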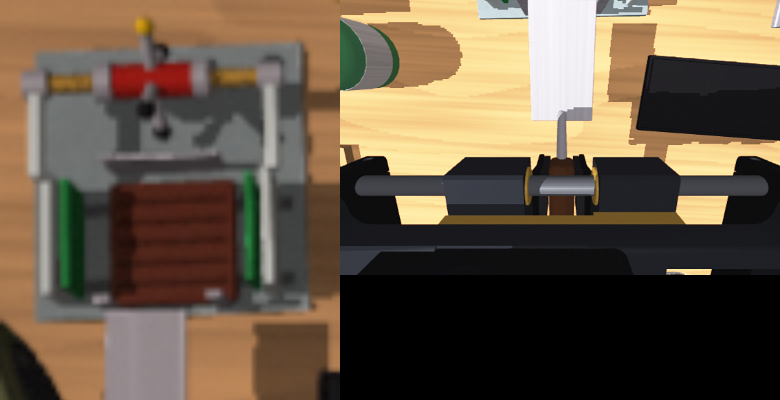

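```bash
cat >> h.py <<'E'
def patties(f,z=.038):
    im,d,K,P=load(f); C=cloud(d,K,P); hsv=cv2.cvtColor(im,cv2.COLOR_RGB2HSV);H,S,V=[hsv[:,:,i].astype(int) for i in range(3)]
    M=(S>140)&((H<10)|(H>170))&(C[...,0]>.42)&(C[...,0]<.72)&(abs(C[...,1])<.45)&(C[...,2]<.075)
    for k in cv2.findContours(M.astype(np.uint8),0,1)[0]:
        if cv2.contourArea(k)>300:
            b=cv2.boxPoints(cv2.minAreaRect(k)); m=np.zeros(M.shape,np.uint8); cv2.drawContours(m,[k],-1,1,-1)
            zz=np.median(C[...,2][m>0]); q=np.array([ray(*p,K,P,zz)[:2] for p in b]); print("z",zz.round(4),"c",q.mean(0).round(4),"car",car(q.mean(0)).round(4),q.round(3).tolist())
E
python3 -c "
from h import *
patties('t6')"
```

```text
z 0.0195 c [0.5591 0.2187] car [ 0.     -0.0023] [[0.603, 0.268], [0.606, 0.176], [0.515, 0.171], [0.512, 0.261]]
z 0.0378 c [ 0.586  -0.3381] car [-0.0043 -0.5598] [[0.628, -0.288], [0.637, -0.385], [0.544, -0.388], [0.535, -0.292]]
z 0.0377 c [ 0.5897 -0.1058] car [ 0.0124 -0.328 ] [[0.631, -0.055], [0.641, -0.149], [0.548, -0.156], [0.539, -0.063]]
```

```bash
python3 -m jog '[[[0,0.3,0.4,0,0],[0,0.4,0.94,0,0],[0,0.4,0.94,0,0],[0,0.3,0.94,0,0],[0,0.17,0.92,0,0],[0,0,0,0,0.14],[0,-0.2,0.9,0,0],[0,-0.3,0.9,0,0],[0,-0.3,0.9,0,0],[0,-0.2,0.9,0,0]]]';python3 -m jog '[[[0,-0.19,0.45,0,0],[0,0,0,0,0],[0,0,0,0,0]]]'
cat >> h.py <<'E'
def rk(p):
    a=np.radians(2.5); return np.array([[np.cos(a),np.sin(a)],[-np.sin(a),np.cos(a)]])@(np.asarray(p)[:2]-[.5584,-.2228])
E
python3 - <<'E'
from h import *
Rm,t=rot(); print(t,rk(t),np.degrees(np.arctan2(Rm[1,0],Rm[0,0])),get_state()["joint_positions"].round(2));snap("wrist","w7")
k,n,o=bladefit("w7",t,Rm); print(k,n,o[::6])
E
```

```text
time: 23.68
position: [0.4011, -0.0965, 0.14]
tool_rot: [-3.141, -0.07, 0.003]
ft_force: [0.7, 0.4, -2.5]
grip_width: 0.198
time: 24.05
position: [0.3954, -0.1127, 0.1405]
tool_rot: [-3.14, -0.071, 0.001]
ft_force: [0.7, 1.0, -2.1]
grip_width: 0.2
[ 0.39544919 -0.11273619  0.14046514] [-0.1579948   0.11706687] 2.58388318927067 [ 0.66 -0.12 -0.42  2.1  -0.05  1.16 -1.26]
[0.00821516 0.00079628 0.03450017] 15991 [[ 0.1295 -0.0266  0.0285]
 [ 0.0987 -0.0273  0.028 ]
 [ 0.0648 -0.0273  0.0273]]
```

```bash
python3 -m jog '[[[0,0,0.03,0.5,0],[0,0,0,0.5,0],[0,0,0,0.5,0],[0,0,0,0.4,0],[0,0,0,0.31,0],[0,0,0,0,0]]]';python3 -c "
from h import *
t=rot()[1];print(t,rk(t),get_state()['joint_positions'].round(2))"
```

```text
time: 24.85
position: [0.3948, -0.1141, 0.0518]
tool_rot: [-3.14, -0.071, 0.003]
ft_force: [0.1, -0.2, -2.5]
grip_width: 0.197
[ 0.3948279  -0.1141387   0.05177741] [-0.15867668  0.11569279] [ 0.66 -0.   -0.44  2.19 -0.    0.96 -1.3 ]
```

```bash
python3 -m jog '[[[0,0.4,0,0,0],[0,0.4,0,0,0],[0,0.4,0,0,0],[0,0.4,0,0,0],[0,0.4,0,0,0],[0,0.4,0,0,0],[0,0.28,0,0,0],[0,0.1,0,0,0],[0,0,0,0,0]]]'; python3 -m jog '[[[0,0,0,-0.15,0],[0,0,0,-0.15,0],[0,0,0,-0.15,0],[0,0,0,-0.2,0],[0,0,0,-0.2,0],[0,0,0,-0.3,0],[0,0,0,-0.3,0],[0,0,0,-0.3,0],[0,0,0,-0.3,0],[0,0,0,0,0]]]'
cat >> h.py <<'E'
def carried(f,t,Rm):
    im,d,K,P=load(f); C=cloud(d,K,P); T=(C-t)@Rm; hsv=cv2.cvtColor(im,cv2.COLOR_RGB2HSV);H,S=[hsv[:,:,i].astype(int) for i in(0,1)]
    M=(abs(T[...,2]-.02)<.01)&(S>100)&((H<12)|(H>168))&(T[...,0]>.025)&(abs(T[...,1])<.08)
    Q=T[M]; print("n",len(Q),"min",np.percentile(Q,.3,axis=0).round(4),"max",np.percentile(Q,99.7,axis=0).round(4),"medz",np.median(Q[:,2]).round(4))
    v,u=np.nonzero(M); print("rows",v.min(),v.max())
    near=Q[Q[:,0]<Q[:,0].min()+.06]; print("lateral mid",(np.percentile(near[:,1],1)+np.percentile(near[:,1],99))/2)
    for y0 in(-.03,0,.03): print(y0,np.percentile(Q[abs(Q[:,1]-y0)<.006][:,0],.5).round(4))
E
python3 - <<'E'
from h import *
Rm,t=rot(); print(t,rk(t),np.degrees(np.arctan2(Rm[1,0],Rm[0,0])));snap("wrist","w8"); carried("w8",t,Rm)
E
```

```text
time: 25.98
position: [0.5063, -0.11, 0.0523]
tool_rot: [-3.141, -0.069, 0.001]
ft_force: [-0.1, -0.3, -1.7]
grip_width: 0.203
time: 27.22
position: [0.5074, -0.1102, 0.1359]
tool_rot: [3.14, 0.069, 0.004]
ft_force: [0.0, -0.6, -3.0]
grip_width: 0.206
[ 0.50737429 -0.11023704  0.13585862] [-0.04606722  0.11468154] 2.510828402282297
n 27872 min [ 0.0406 -0.0471  0.0197] max [0.1256 0.0479 0.0239] medz 0.0216
rows 0 166
lateral mid 0.0010297531231625578
-0.03 0.0401
0 0.0413
0.03 0.0425
```

```bash
python3 -m jog '[[[0,-0.04,-0.2,0,-0.14],[0,-0.05,-0.4,0,0],[0,-0.05,-0.6,0,0],[0,-0.05,-0.8,0,0],[0,-0.05,-0.8,0,0],[0,-0.05,-0.8,0,0],[0,-0.05,-0.8,0,0],[0,-0.05,-0.8,0,0],[0,0,-0.8,0,0],[0,0,-0.8,0,0]]]'; python3 -m jog '[[[0,0,-0.6,0,0],[0,0,-0.4,0,0],[0,0,-0.2,0,0],[0,0,-0.17,0,0],[0,0,0,0,0],[0,0,0,0,0]]]'
python3 - <<'E'
from h import *
Rm,t=rot(); print(t,car(t),np.degrees(np.arctan2(Rm[1,0],Rm[0,0])));snap("wrist","w9"); carried("w9",t,Rm); snap("top","t9"); patties("t9")
E
```

```text
time: 28.52
position: [0.4745, 0.1629, 0.1343]
tool_rot: [-3.14, -0.09, 0.001]
ft_force: [-0.5, 0.3, -2.8]
grip_width: 0.199
time: 29.28
position: [0.4728, 0.2146, 0.1344]
tool_rot: [3.14, 0.087, -0.0]
ft_force: [-0.1, 1.2, -3.0]
grip_width: 0.2
[0.47278668 0.21463685 0.13441138] [-0.0864341  -0.00154067] 3.158897201390886
n 27907 min [ 0.0406 -0.0471  0.0196] max [0.1256 0.0481 0.0238] medz 0.0216
rows 0 166
lateral mid 0.0011976797870896262
-0.03 0.0401
0 0.0413
0.03 0.0425
z 0.0378 c [ 0.5861 -0.3378] car [-0.0042 -0.5594] [[0.627, -0.286], [0.639, -0.382], [0.545, -0.389], [0.533, -0.294]]
```

```bash
python3 -m jog '[[[0,0.02,0,0.2,0],[0,0,0,0.4,0],[0,0,0,0.4,0],[0,0,0,0.4,0],[0,0,0,0.25,0],[0,0,0,0.13,0],[0,0,0,0.05,0],[0,0,0,0,0]]]'; python3 -m jog '[[[0,0,0,0.03,0],[0,0,0,0,0]]]'; python3 -c "
from h import *
t=rot()[1];print(t,car(t))"
```

```text
time: 30.38
position: [0.4738, 0.2156, 0.0616]
tool_rot: [-3.14, -0.088, -0.001]
ft_force: [0.2, 0.1, -3.4]
grip_width: 0.202
time: 30.62
position: [0.4736, 0.2154, 0.0603]
tool_rot: [3.14, 0.088, 0.001]
ft_force: [-0.4, 0.3, -2.8]
grip_width: 0.201
[0.47361172 0.21542234 0.06032576] [-0.08556649 -0.00080246]
```

```bash
python3 -m jog '[[[0,0,0,0.03,0],[0,-0.2,0,0,0],[0,-0.3,0,0,0],[0,-0.3,0,0,0],[0,-0.3,0,0,0],[0,-0.3,0,0,0],[0,-0.3,0,0,0],[0,-0.3,0,0,0],[0,-0.3,0,0,0],[0,-0.3,0,0,0]]]'; python3 -m jog '[[[0,-0.15,0,0,0],[0,0,0,-0.4,0],[0,0,0,-0.8,0],[0,0,0,-0.7,0],[0,0,0,0,0],[0,0,0,0,0]]]'
python3 - <<'E'
from h import *
Rm,t=rot(); print(t,car(t),np.degrees(np.arctan2(Rm[1,0],Rm[0,0])));snap("wrist","w10"); im,d,K,P=snap("top","t10"); patties("t10")
k,n,o=bladefit("w10",t,Rm); print(k,n,o[::6])
C=cloud(d,K,P); 
print(C[160:195:6,235:262:6,2].round(3))
E
```

```text
time: 31.88
position: [0.3689, 0.2096, 0.059]
tool_rot: [3.14, 0.088, 0.0]
ft_force: [0.6, -0.0, -2.4]
grip_width: 0.199
time: 32.62
position: [0.3635, 0.209, 0.1346]
tool_rot: [3.14, 0.088, -0.0]
ft_force: [-0.3, 0.2, -1.7]
grip_width: 0.201
[0.36351798 0.2090187  0.13460077] [-0.19584603 -0.00105052] 3.2073781389725684
z 0.0334 c [0.5593 0.2178] car [ 0.0001 -0.0032] [[0.605, 0.268], [0.609, 0.174], [0.513, 0.169], [0.51, 0.261]]
z 0.0377 c [ 0.5862 -0.3381] car [-0.004  -0.5598] [[0.628, -0.288], [0.638, -0.384], [0.544, -0.388], [0.535, -0.292]]
[0.00758004 0.0007377  0.03458131] 15942 [[ 0.1295 -0.0265  0.0283]
 [ 0.0987 -0.0265  0.0279]
 [ 0.0648 -0.0273  0.0272]]
[[0.046 0.043 0.043 0.04  0.036]
 [0.034 0.036 0.031 0.033 0.034]
 [0.037 0.032 0.032 0.036 0.035]
 [0.035 0.03  0.035 0.031 0.033]
 [0.036 0.034 0.034 0.033 0.034]
 [0.034 0.034 0.035 0.032 0.03 ]]
```

```bash
python3 -m jog '[[[0,0.35,0.43,0,0],[0,0.45,0.9,0,0],[0,0.4,0.9,0,0],[0,0.3,0.9,0,0],[0,0.15,0.9,0,0],[0,0,0.8,0,0.14],[0,-0.1,0.95,0,0],[0,-0.15,0.95,0,0],[0,-0.15,0.95,0,0],[0,-0.2,0.95,0,0]]]';python3 -m jog '[[[0,-0.2,0.95,0,0],[0,-0.2,0.95,0,0],[0,-0.2,0.95,0,0],[0,-0.2,0.95,0,0],[0,-0.2,0.95,0,0],[0,-0.03,0.55,0,0],[0,0,0,0,0],[0,0,0,0,0]]]'
python3 - <<'E'
from h import *
Rm,t=rot(); print(t,rk(t),np.degrees(np.arctan2(Rm[1,0],Rm[0,0])))
E
```

```text
time: 33.98
position: [0.4223, -0.1355, 0.134]
tool_rot: [3.141, 0.067, -0.002]
ft_force: [1.2, -0.7, -0.8]
grip_width: 0.201
time: 34.98
position: [0.3916, -0.345, 0.1344]
tool_rot: [-3.139, -0.071, 0.001]
ft_force: [0.2, 0.7, -1.7]
grip_width: 0.198
[ 0.39160309 -0.34503623  0.13443092] [-0.17197003 -0.11484431] 2.6061983001984776
```

Lower, insert, lift (final TCP rack x ≈ -0.060).

```bash
python3 -m jog '[[[0,0,0.03,0.5,0],[0,0,0,0.5,0],[0,0,0,0.5,0],[0,0,0,0.4,0],[0,0,0,0.15,0],[0,0,0,0,0]]]';python3 -c "
from h import *
t=rot()[1];print(t,rk(t))"; python3 -m jog '[[[0,0.4,0,0,0],[0,0.4,0,0,0],[0,0.4,0,0,0],[0,0.4,0,0,0],[0,0.4,0,0,0],[0,0.4,0,0,0],[0,0.28,0,0,0],[0,0.12,0,0,0],[0,0,0,0,0]]]'; python3 -m jog '[[[0,0,0,-0.15,0],[0,0,0,-0.15,0],[0,0,0,-0.15,0],[0,0,0,-0.2,0],[0,0,0,-0.2,0],[0,0,0,-0.3,0],[0,0,0,-0.3,0],[0,0,0,-0.3,0],[0,0,0,-0.3,0],[0,0,0,0,0]]]'
python3 - <<'E'
from h import *
Rm,t=rot(); print(t,rk(t),np.degrees(np.arctan2(Rm[1,0],Rm[0,0])));snap("wrist","w11"); carried("w11",t,Rm)
E
```

```text
time: 35.72
position: [0.3914, -0.3473, 0.0529]
tool_rot: [-3.141, -0.07, 0.0]
ft_force: [0.5, -0.7, -0.7]
grip_width: 0.197
[ 0.39138638 -0.34730872  0.05287093] [-0.17228566 -0.11710518]
time: 36.85
position: [0.5031, -0.3427, 0.0528]
tool_rot: [-3.141, -0.069, 0.001]
ft_force: [0.3, -0.2, -1.5]
grip_width: 0.202
time: 38.1
position: [0.504, -0.3432, 0.1365]
tool_rot: [3.139, 0.069, 0.003]
ft_force: [0.4, 0.5, -1.8]
grip_width: 0.202
[ 0.50397422 -0.34324545  0.13648006] [-0.05962774 -0.11795679] 2.514050615153676
n 27934 min [ 0.0406 -0.0462  0.0197] max [0.1256 0.0491 0.0239] medz 0.0217
rows 0 165
lateral mid 0.0020582544515444466
-0.03 0.0401
0 0.0413
0.03 0.0425
```

```bash
python3 -m jog '[[[0,0,-0.2,0,-0.14],[0,0,-0.4,0,0],[0,0,-0.6,0,0],[0,0,-0.8,0,0],[0,0,-0.8,0,0],[0,0,-0.8,0,0],[0,0,-0.8,0,0],[0,0,-0.8,0,0],[0,0,-0.8,0,0],[0,0,-0.8,0,0]]]'; python3 -m jog '[[[0,0,-0.8,0,0],[0,0,-0.8,0,0],[0,0,-0.8,0,0],[0,0,-0.8,0,0],[0,0,-0.8,0,0],[0,0,-0.8,0,0],[0,0,-0.8,0,0],[0,0,-0.6,0,0],[0,0,-0.5,0,0],[0,0,-0.3,0,0]]]';python3 -m jog '[[[0,0,-0.2,0,0],[0,0,0,0,0],[0,0,0,0,0]]]'
python3 - <<'E'
from h import *
Rm,t=rot(); print(t,car(t),np.degrees(np.arctan2(Rm[1,0],Rm[0,0])));snap("wrist","w12"); carried("w12",t,Rm)
E
```

```text
time: 39.4
position: [0.4871, -0.0681, 0.1349]
tool_rot: [3.14, 0.091, -0.0]
ft_force: [-0.1, 0.1, -2.9]
grip_width: 0.201
time: 40.65
position: [0.4706, 0.2106, 0.1349]
tool_rot: [3.14, 0.093, -0.0]
ft_force: [0.0, -0.3, -2.5]
grip_width: 0.199
time: 41.02
position: [0.4719, 0.2155, 0.1348]
tool_rot: [3.14, 0.086, -0.0]
ft_force: [0.0, -1.0, -3.5]
grip_width: 0.203
[0.47193889 0.21548693 0.13479459] [-0.0872331  -0.00064459] 3.1482604504209384
n 27874 min [ 0.0406 -0.0461  0.0197] max [0.1256 0.0489 0.024 ] medz 0.0216
rows 0 165
lateral mid 0.002017927887095837
-0.03 0.0401
0 0.0413
0.03 0.0425
```

```bash
python3 -m jog '[[[0,0.03,0,0.2,0],[0,0,0,0.35,0],[0,0,0,0.35,0],[0,0,0,0.3,0],[0,0,0,0.2,0],[0,0,0,0.08,0],[0,0,0,0,0],[0,0,0,0,0]]]'; python3 -c "
from h import *
t=rot()[1];print(t,car(t))"
```

```text
time: 42.08
position: [0.4734, 0.2166, 0.0761]
tool_rot: [-3.14, -0.088, -0.001]
ft_force: [-0.1, -0.7, -2.7]
grip_width: 0.199
[0.47339031 0.21660958 0.07613814] [-0.08572128  0.00039528]
```

```bash
python3 -m jog '[[[0,0,0,0.07,0],[0,0,0,0,0],[0,-0.2,0,0,0],[0,-0.3,0,0,0],[0,-0.3,0,0,0],[0,-0.3,0,0,0],[0,-0.3,0,0,0],[0,-0.3,0,0,0],[0,-0.3,0,0,0],[0,-0.3,0,0,0]]]'; python3 -m jog '[[[0,-0.3,0,0,0],[0,-0.15,0,0,0],[0,0,0,-0.4,0],[0,0,0,-0.8,0],[0,0,0,-0.4,0],[0,0,0,0,0],[0,0,0,0,0]]]'
python3 - <<'E'
from h import *
Rm,t=rot(); print(t,car(t),np.degrees(np.arctan2(Rm[1,0],Rm[0,0])));snap("wrist","w13"); im,d,K,P=snap("top","t13"); patties("t13")
k,n,o=bladefit("w13",t,Rm); print(k,n,o[::6])
cv2.imwrite("pics/c3.png",cv2.resize(im[115:260,200:470,::-1],None,fx=2.95,fy=2.95,interpolation=cv2.INTER_CUBIC))
E
```

```text
time: 43.32
position: [0.3804, 0.2113, 0.073]
tool_rot: [3.14, 0.088, 0.0]
ft_force: [1.0, 0.8, -2.3]
grip_width: 0.2
time: 44.2
position: [0.3628, 0.2099, 0.1362]
tool_rot: [3.14, 0.088, -0.002]
ft_force: [0.1, 0.6, -2.0]
grip_width: 0.202
[0.36279988 0.20991387 0.13620671] [-1.96513042e-01 -1.16660287e-04] 3.204247119599483
z 0.0473 c [0.5578 0.2182] car [-0.0014 -0.0027] [[0.605, 0.271], [0.608, 0.172], [0.511, 0.166], [0.507, 0.264]]
[0.00776809 0.00045474 0.03455915] 15934 [[ 0.1295 -0.0266  0.0283]
 [ 0.0987 -0.0266  0.0279]
 [ 0.0648 -0.0274  0.0267]]
```

View pics/c3.png

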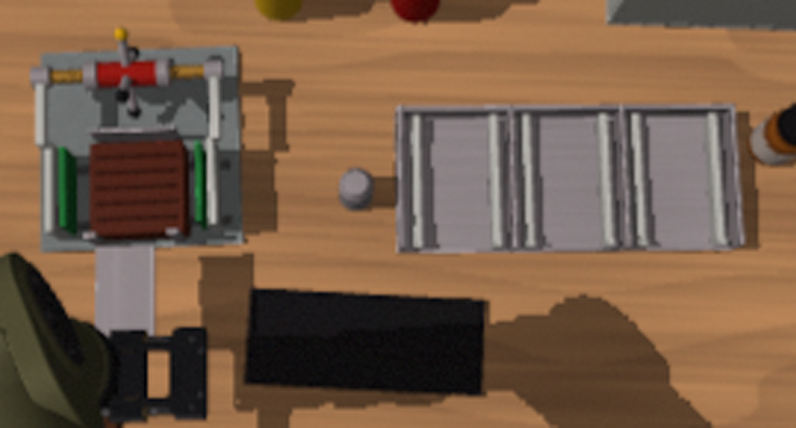

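```bash
python3 -m jog '[[[0,0.4,0.4,0,0],[0,0.5,0.8,0,0],[0,0.4,0.8,0,0],[0,0.2,0.84,0,0],[0,-0.1,0.95,0,0],[0,-0.14,0.95,0,0],[0,-0.14,0.95,0,0],[0,-0.13,0.96,0,0],[0,0,0,0,-1],[0,0,0,0,-1]]]';python3 -m jog '[[[0,0,0,0,-1],[0,0,0,0,-1],[0,0,0,0,-1],[0,0,0,0,-1],[0,0,0,0,-1],[0,0,0,0,-1],[0,0,0,0,-1],[0,0,0,0,-1],[0,0,0,0,-1],[0,0,0,0,-1]]]';python3 -m jog '[[[0,0,0,0,-1],[0,0,0,0,-1],[0,0,0,0,-1],[0,0,0,0,-1],[0,0,0,0,-1],[0,0,0,0,-0.6],[0,0,0,0,0],[0,0,0,0,0]]]'; python3 -c "
from h import *
Rm,t=rot();print(t,Rm[:,0])"
```

```text
time: 45.55
position: [0.4175, -0.0552, 0.1362]
tool_rot: [3.121, 0.362, -0.002]
ft_force: [0.4, 0.5, -2.1]
grip_width: 0.201
time: 46.8
position: [0.4176, -0.0546, 0.1362]
tool_rot: [-2.674, -1.649, 0.002]
ft_force: [0.3, -0.4, -2.1]
grip_width: 0.199
time: 47.8
position: [0.4176, -0.0537, 0.1366]
tool_rot: [-2.199, -2.243, 0.001]
ft_force: [0.5, 0.0, -1.4]
grip_width: 0.203
[ 0.41763957 -0.0537426   0.13657641] [-1.96101065e-02  9.99807689e-01 -1.71707330e-04]
```

```bash
python3 -m jog '[[[0,0,0,0.5,0],[0,0,0,0.6,0],[0,0,0,0.6,0],[0,0,0,0.4,0],[0,0,0,0.2,0],[0,0,0,0.05,0],[0,0,0,0.02,0],[0,0,0,0,0]]]'; python3 -c "
from h import *
Rm,t=rot();print(t,get_state()['ft_force'])"
```

```text
time: 48.8
position: [0.4182, -0.0532, 0.0427]
tool_rot: [2.197, 2.244, 0.001]
ft_force: [0.2, 0.3, -2.0]
grip_width: 0.203
[ 0.41816826 -0.05318948  0.0426648 ] [ 0.15625311  0.33924957 -1.96004418]
```

```bash
python3 -m jog '[[[0,0,0,0.03,0],[0,0,0,0,0],[0.7,0,0,0,0],[0.7,0,0,0,0],[0.7,0,0,0,0],[0.7,0,0,0,0],[0.7,0,0,0,0],[0.7,0,0,0,0]]]';  python3 -m jog '[[[0.7,0,0,0,0],[0.7,0,0,0,0],[0.7,0,0,-0.3,0],[0.7,0,0,-0.6,0],[0.7,0,0,-0.8,0],[0.7,0,0,-0.8,0],[0.7,0,0,-0.8,0],[0,0,0,-0.8,0],[0,0,0,0,0],[0,0,0,0,0]]]'
python3 - <<'E'
from h import *
print(rot()); im,d,K,P=snap("wrist","w14"); snap("top","t14"); cv2.imwrite("pics/w14s.png",cv2.resize(im[:,:,::-1],(480,300)))
E
```

```text
time: 49.8
position: [0.4177, -0.0531, 0.0409]
tool_rot: [2.198, 2.245, -0.0]
ft_force: [0.5, 0.6, -0.2]
grip_width: 0.689
time: 51.05
position: [0.4173, -0.053, 0.2048]
tool_rot: [-2.198, -2.245, 0.0]
ft_force: [-0.1, 0.2, 0.5]
grip_width: 0.447
(array([[-2.13130365e-02,  9.99772835e-01, -1.79584435e-04],
       [ 9.99772839e-01,  2.13130077e-02, -1.60789746e-04],
       [-1.56925736e-04, -1.82970558e-04, -9.99999971e-01]]), array([ 0.41734835, -0.05301394,  0.20483119]))
```

View pics/w14s.png

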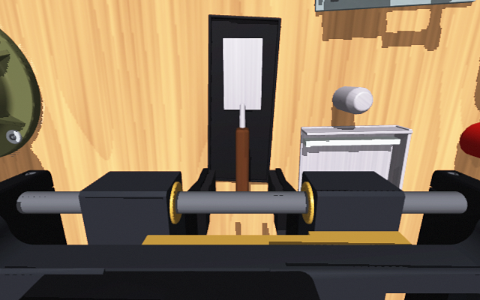

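```bash
python3 -m jog '[[[0,0,0,0,1],[0,0,0,0,1],[0,0,0,0,1],[0,0,0,0,1],[0,0,0,0,1],[0,0,0,0,1],[0,0,0,0,1],[0,0,0,0,1],[0,0,0,0,1],[0,0,0,0,1]]]' 20;python3 -m jog '[[[0,0,0,0,1],[0,0,0,0,1],[0,0,0,0,1],[0,0,0,0,1],[0,0,0,0,1],[0,0,0,0,1],[0,0,0,0,1],[0,0,0,0,0.6],[0,0,0,0,0],[0,0.74,-0.95,0,0]]]';python3 -m jog '[[[0,0.75,-0.95,0,0],[0,0.75,-0.95,0,0],[0,0.75,-0.95,0,0],[0,0.75,-0.95,0,0],[0,0.75,-0.95,0,0],[0,0.74,-0.97,0,0],[0,0,0,0,0],[0,0,0,0,0]]]'
python3 - <<'E'
from h import *
Rm,t=rot(); print(t,car(t),np.degrees(np.arctan2(Rm[1,0],Rm[0,0])),get_state()["joint_positions"].round(2)); im,d,K,P=snap("wrist","w15"); C=cloud(d,K,P)
hsv=cv2.cvtColor(im,cv2.COLOR_RGB2HSV);H,S,V=[hsv[:,:,i].astype(int) for i in range(3)]
m=(S>150)&(H>22)&(H<32)&(V>120)&(C[...,2]>.06); print(np.count_nonzero(m), C[m].mean(0) if m.any() else 0)
cv2.imwrite("pics/w15s.png",cv2.resize(im[:,:,::-1],(480,300)))
E
```

```text
time: 52.4
position: [0.4169, -0.053, 0.2038]
tool_rot: [-2.941, -1.101, 0.003]
ft_force: [0.1, -0.3, 0.4]
grip_width: 0.006
time: 53.65
position: [0.4443, -0.0161, 0.2043]
tool_rot: [3.139, 0.079, -0.002]
ft_force: [1.3, 0.1, -0.7]
grip_width: 0.002
time: 54.65
position: [0.6111, 0.2244, 0.2039]
tool_rot: [3.139, 0.089, -0.003]
ft_force: [-0.9, -0.7, 0.4]
grip_width: 0.007
[0.61106749 0.2244195  0.20387777] [0.05217719 0.00050768] 3.2545474176383102 [ 0.04  0.39 -0.57  1.46  0.21  1.36 -2.05]
1845 [0.74468167 0.12821983 0.09374809]
```

View pics/w15s.png

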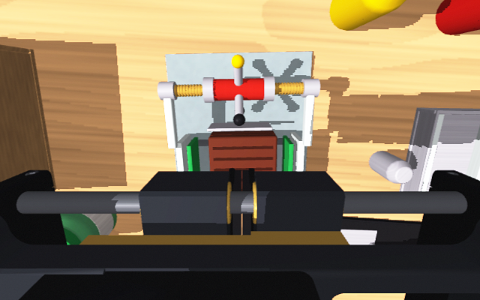

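```bash
cat >> h.py <<'E'
AX=np.array([.112,.0685])
def theta(f):
    im,d,K,P=load(f); C=cloud(d,K,P); hsv=cv2.cvtColor(im,cv2.COLOR_RGB2HSV);H,S,V=[hsv[:,:,i].astype(int) for i in range(3)]
    c=np.stack([(C-np.r_[O,0])@np.array([np.cos(YAW),np.sin(YAW),0]),(C-np.r_[O,0])@np.array([-np.sin(YAW),np.cos(YAW),0]),C[...,2]],-1)
    box=(abs(c[...,0]-.112)<.06)&(abs(c[...,1])<.02)
    for n,m in(("yellow",box&(S>150)&(H>22)&(H<32)&(c[...,2]>.06)),("black",box&(V<45)&(c[...,2]>.09)),("red",box&(S>150)&((H<6)|(H>174))&(c[...,2]>.06))):
        if m.sum()>5:
            q=c[m].mean(0); print(n,m.sum(),q.round(4),"ang",round(float(np.arctan2(q[0]-AX[0],q[2]-AX[1])),3),"r",np.hypot(q[0]-AX[0],q[2]-AX[1]).round(4))
E
python3 -c "
from h import *
theta('w15')"
```

```text
yellow 256 [0.1332 0.0035 0.1502] ang 0.254 r 0.0844
black 23310 [ 0.08   -0.0009  0.3047] ang -0.135 r 0.2383
red 1138 [ 0.1139 -0.0007  0.0878] ang 0.098 r 0.0193
```

```bash
sed -i 's/<.02)$/<.02)\&(C[...,2]<.13)\&(np.arange(400)[:,None]<205)/' h.py; python3 -c "
from h import *
theta('w15')"
```

```text
yellow 201 [0.1438 0.0052 0.1056] ang 0.708 r 0.0488
black 161 [0.0825 0.003  0.1027] ang -0.712 r 0.0452
red 1092 [ 0.1145 -0.0007  0.0787] ang 0.244 r 0.0105
```

```bash
python3 -m jog '[[[0,0,-0.08,0.7,0],[0,0,0,0.7,0],[0,0,0,0.7,0],[0,0,0,0.685,0],[0,0,0,0,0],[0,0,0,0,0]]]'; python3 -m jog '[[[0,0.35,0,0,0],[0,0.35,0,0,0],[0,0.35,0,0,0],[0,0.35,0,0,0],[0,0.35,0,0,0],[0,0,0,0,0]]]';  python3 -m jog '[[[0,0,0,-1,0],[0,0,0,-0.3,0],[0,-0.8,0,0,0],[0,-0.95,0,0,0],[0,0,0,0,0]]]'
python3 - <<'E'
from h import *
Rm,t=rot(); print(t,car(t)); snap("wrist","w16"); theta("w16")
E
```

```text
time: 55.45
position: [0.6121, 0.2276, 0.0951]
tool_rot: [3.14, 0.087, 0.003]
ft_force: [0.8, -0.1, 0.2]
grip_width: 0.005
time: 56.2
position: [0.6829, 0.2322, 0.0939]
tool_rot: [-3.14, -0.087, -0.002]
ft_force: [-1.1, 0.1, -0.9]
grip_width: 0.007
time: 56.82
position: [0.6089, 0.2287, 0.1456]
tool_rot: [3.139, 0.092, -0.001]
ft_force: [0.7, 0.4, 0.2]
grip_width: 0.004
[0.60885783 0.22872474 0.14556363] [0.05021129 0.00492956]
black 631 [0.1182 0.0038 0.1039] ang 0.174 r 0.036
red 1737 [ 0.1148 -0.0007  0.0785] ang 0.269 r 0.0104
```

```bash
sed -i 's/("black",box&(V<45)&(c\[...,2\]>.09))/("bF",box\&(V<45)\&(c[...,2]>.08)\&(c[...,0]>.118)),("bR",box\&(V<45)\&(c[...,2]>.08)\&(c[...,0]<.106))/' h.py; python3 -c "
from h import *
theta('w16')"
```

```text
bF 349 [0.1454 0.0043 0.1033] ang 0.764 r 0.0482
bR 282 [0.0846 0.0031 0.1047] ang -0.648 r 0.0453
red 1737 [ 0.1148 -0.0007  0.0785] ang 0.269 r 0.0104
```

```bash
python3 -m jog '[[[0,0,0,0.65,0],[0,0,0,0.64,0],[0,0.44,0,0,0],[0,0.47,0,0,0],[0,0.47,0,0,0],[0,0.46,0,0,0],[0,0,0,0,0],[0,0,0,-1,0],[0,-0.9,0,-0.29,0],[0,-0.94,0,0,0]]]'; python3 -m jog '[[[0,0,0,0.65,0],[0,0,0,0.64,0],[0,0.44,0,0,0],[0,0.47,0,0,0],[0,0.47,0,0,0],[0,0.46,0,0,0],[0,0,0,0,0]]]';python3 -c "
from h import *
t=rot()[1];print(t,car(t))";python3 -m jog '[[[0,0,0,-1,0],[0,-0.9,0,-0.29,0],[0,-0.94,0,0,0],[0,0,0,0,0]]]'
python3 - <<'E'
from h import *
Rm,t=rot(); print(t,car(t)); snap("wrist","w17"); theta("w17")
E
```

```text
time: 58.12
position: [0.6119, 0.2285, 0.1472]
tool_rot: [-3.139, -0.087, -0.006]
ft_force: [0.0, 0.6, 0.0]
grip_width: 0.005
time: 59.0
position: [0.6857, 0.232, 0.0936]
tool_rot: [-3.14, -0.086, -0.001]
ft_force: [-0.1, 0.6, -0.2]
grip_width: 0.009
[0.68573395 0.23199189 0.09355258] [0.12714993 0.00390027]
time: 59.5
position: [0.6086, 0.2287, 0.1462]
tool_rot: [3.139, 0.092, 0.0]
ft_force: [0.2, 0.4, -0.4]
grip_width: 0.004
[0.60862363 0.22874038 0.14617141] [0.04997833 0.00495825]
yellow 278 [0.0872 0.0041 0.1073] ang -0.569 r 0.0461
bF 342 [0.1477 0.0044 0.1008] ang 0.835 r 0.0482
red 1704 [ 0.1149 -0.0005  0.0787] ang 0.274 r 0.0106
```

```bash
python3 -m jog '[[[0,0,0,0.65,0],[0,0,0,0.65,0],[0,0.44,0,0,0],[0,0.47,0,0,0],[0,0.47,0,0,0],[0,0.46,0,0,0],[0,0,0,0,0],[0,0,0,-1,0],[0,-0.9,0,-0.3,0],[0,-0.94,0,0,0]]]'; python3 -m jog '[[[0,0,0,0.65,0],[0,0,0,0.65,0],[0,0.44,0,0,0],[0,0.47,0,0,0],[0,0.47,0,0,0],[0,0.46,0,0,0],[0,0,0,0,0],[0,0,0,-1,0],[0,-0.9,0,-0.3,0],[0,-0.94,0,0,0]]]';python3 -m jog '[[[0,0,0,0,0]]]'
python3 - <<'E'
from h import *
Rm,t=rot(); print(t,car(t)); snap("wrist","w18"); theta("w18")
E
```

```text
time: 60.8
position: [0.6118, 0.2286, 0.1472]
tool_rot: [-3.139, -0.087, -0.006]
ft_force: [-0.7, 0.7, 0.4]
grip_width: 0.006
time: 62.05
position: [0.6113, 0.2286, 0.1473]
tool_rot: [-3.139, -0.087, -0.006]
ft_force: [-0.6, -0.4, 0.5]
grip_width: 0.003
time: 62.18
position: [0.6086, 0.2287, 0.1462]
tool_rot: [3.139, 0.092, 0.001]
ft_force: [0.6, -0.5, -0.0]
grip_width: 0.005
[0.60860812 0.2286944  0.14619545] [0.04996028 0.00491321]
bF 340 [0.1478 0.0043 0.1007] ang 0.839 r 0.0481
bR 294 [0.0875 0.0032 0.1071] ang -0.565 r 0.0458
red 1706 [ 0.1149 -0.0006  0.0787] ang 0.278 r 0.0106
```

```bash
python3 -m jog '[[[0,0,0,0.65,0],[0,0,0,0.65,0],[0,0.44,0,0,0],[0,0.35,0,0,0],[0,0.35,0,0,0],[0,0.35,0,0,0],[0,0.35,0,0,0],[0,0,0,0,0],[0,0,0,-1,0],[0,-0.9,0,-0.3,0]]]'; python3 -m jog '[[[0,-0.94,0,0,0],[0,0,0,0.65,0],[0,0,0,0.65,0],[0,0.44,0,0,0],[0,0.35,0,0,0],[0,0.35,0,0,0],[0,0.35,0,0,0],[0,0.35,0,0,0],[0,0,0,0,0]]]';python3 -m jog '[[[0,0,0,-1,0],[0,-0.9,0,-0.3,0],[0,-0.94,0,0,0],[0,0,0,0,0]]]'
python3 - <<'E'
from h import *
Rm,t=rot(); print(t,car(t)); snap("wrist","w19"); theta("w19")
E
```

```text
time: 63.48
position: [0.6522, 0.23, 0.148]
tool_rot: [-3.139, -0.084, -0.01]
ft_force: [0.4, -0.0, 1.2]
grip_width: 0.006
time: 64.6
position: [0.6854, 0.2321, 0.0932]
tool_rot: [-3.14, -0.087, -0.001]
ft_force: [-0.6, -0.3, 0.1]
grip_width: 0.005
time: 65.1
position: [0.6091, 0.2287, 0.1463]
tool_rot: [3.139, 0.092, 0.001]
ft_force: [0.6, -0.5, -0.1]
grip_width: 0.009
[0.60908422 0.22866702 0.14625161] [0.05043411 0.00485929]
yellow 275 [0.0866 0.0042 0.1068] ang -0.585 r 0.0459
bF 338 [0.1473 0.0044 0.1013] ang 0.822 r 0.0482
red 1704 [ 0.1147 -0.0006  0.0787] ang 0.261 r 0.0106
```

```bash
python3 -m jog '[[[0,0,0,-0.9,0],[0,0,0,-0.9,0],[0,-0.9,0,0,0],[0,-0.9,0,0,0],[0,-0.9,0,0,0],[0,-0.9,0,0,0],[0,-0.5,0,0,0],[0,0,0,0,0],[0,0,0,0,0]]]'
python3 - <<'E'
from h import *
Rm,t=rot(); print(t,car(t)); im,d,K,P=snap("wrist","w20"); a=im[0:210,150:490,::-1]; cv2.imwrite("pics/w20s.png",cv2.resize(a,(790,488),interpolation=cv2.INTER_CUBIC))
im,d,K,P=snap("top","t20"); patties("t20"); snap("scene","s20")
E
```

```text
time: 66.28
position: [0.4492, 0.2188, 0.2179]
tool_rot: [-3.14, -0.086, -0.003]
ft_force: [0.0, 1.0, -0.4]
grip_width: 0.004
[0.44921852 0.2188173  0.21791088] [-0.10973215  0.00394888]
z 0.0476 c [0.5695 0.2248] car [0.0107 0.0032] [[0.605, 0.271], [0.608, 0.184], [0.534, 0.18], [0.531, 0.265]]
```

View pics/w20s.png

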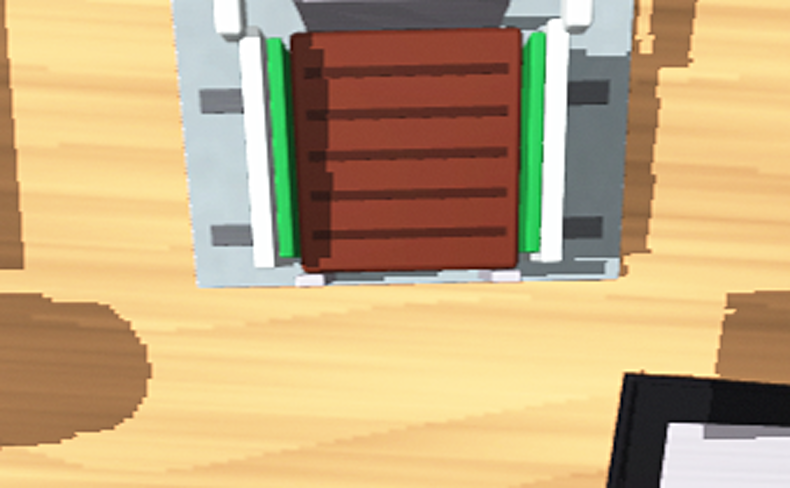

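Run:
```python
from h import *
_,_,K,P=load("w20"); s=340/790
g=lambda u,v,z=.066: car(ray(150+u*s,v*s,K,P,z)).round(4)
print("at row 150: cheekL out,in; padL out,in(patty edge z.0655); padR in,out; cheekR in,out")
for u in (249,264,272,289,523,538,548,563): print(u,g(u,150))
print("patty top edges z.048",g(297,150,.048),g(521,150,.048))
_,_,K,P=load("w5")
print("initial at fixed row 100 ->")
for f in ("w5","w20"):
    im,d,K,P=load(f); C=cloud(d,K,P); c=C-np.r_[O,0]; X=c[...,0]*np.cos(YAW)+c[...,1]*np.sin(YAW); Y=-c[...,0]*np.sin(YAW)+c[...,1]*np.cos(YAW)
    hsv=cv2.cvtColor(im,cv2.COLOR_RGB2HSV); Z=C[...,2]; b=(X>-.035)&(X<.03)&(Z>.058)&(Z<.075)&(abs(Y)<.1)
    G=b&(hsv[...,1]>120)&(hsv[...,0]>45)&(hsv[...,0]<90); W=b&(hsv[...,1]<60)&(hsv[...,2]>110)
    for n,m in(("green L",G&(Y>0)),("green R",G&(Y<0)),("cheek L",W&(Y>0)),("cheek R",W&(Y<0))): print(f,n,m.sum(),np.percentile(Y[m],[3,50,97]).round(4) if m.any() else "")
```

```text
at row 150: cheekL out,in; padL out,in(patty edge z.0655); padR in,out; cheekR in,out
249 [0.0013 0.064 ]
264 [0.0013 0.058 ]
272 [0.0013 0.0548]
289 [0.0013 0.0481]
523 [ 0.0011 -0.0451]
538 [ 0.0011 -0.0511]
548 [ 0.0011 -0.0551]
563 [ 0.0011 -0.061 ]
patty top edges z.048 [0.0035 0.0473] [ 0.0034 -0.0471]
initial at fixed row 100 ->
w5 green L 1095 [0.0654 0.0679 0.0716]
w5 green R 703 [-0.0683 -0.0659 -0.0634]
w5 cheek L 1487 [0.0774 0.0805 0.0854]
w5 cheek R 1456 [-0.0825 -0.0776 -0.0746]
w20 green L 546 [0.0481 0.0509 0.0543]
w20 green R 508 [-0.0527 -0.0495 -0.047 ]
w20 cheek L 634 [0.0568 0.0605 0.0644]
w20 cheek R 732 [-0.0616 -0.0572 -0.0531]
```

Run:
```python
from h import *
a=cv2.imread("pics/s20.png"); b=cv2.imread("pics/t20.png")
cv2.imwrite("pics/fin.png",np.vstack([a[130:400,40:560],b[60:270,130:520][:, :].copy() if 0 else cv2.resize(b[60:270,100:515],(520,263))]))
```

```text
(no output)
```

View pics/fin.png

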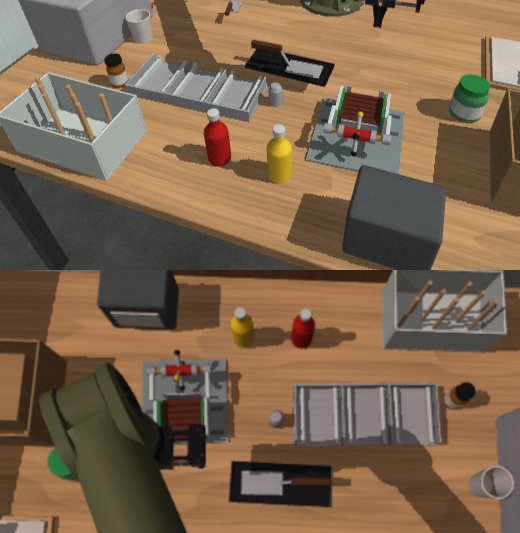

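All is in place: the stack is clamped, the spatula is on its rest, and the bystanders are standing.

```bash
python3 -c "
from bench import job,get_state
print(job.close_job(),get_state()['time'])"
```

```text
the job is handed in; nothing more can be done
the job is handed in; nothing more can be done
```

I moved all three patties from the rack into the clamp carrier with the larger spatula, put it back on its rest and clamped the stack. The job was handed in at about 66 s of robot time.

- **Stack:** the patties lie flat one on another between the pads. The stack top reads about 48 mm, as three patties should.
- **Spatula:** it lies lengthwise on its black rest, blade down. My first grip closed too late and came up empty, but the spatula had not moved and the second grip held.
- **Turnbuckle:** seven quarter-turn pushes brought the sleeve to about 11.9 rad. That works out to each pad pressed in about 4.7 mm.
- **Disagreement:** measuring the gaps between pads and cheeks from wrist-camera depth instead gave about 3 mm on the left and 4 mm on the right. That method is good to about a millimetre, and I trust the sleeve angle more. Neither reading is near bottoming out.
- **Bystanders:** in the last pictures the bottles, jars, cup and shaker stood upright and looked in place. I judged this by eye and did not measure it.

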